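# Set up the shaker-filling bench

## Task

Get the shaker cups ready: first lift every cup out of its leaning cradle and stand it upright on its narrow foot in the middle of a coaster, the red cup on the red coaster and each white cup on a grey one of its own, letting go slowly so that it stays still. Then, with the cups all standing, use the scoop (not the fingers) to scoop up the beads in the tray and tip every one into the red cup. Finally lay the scoop back flat and lengthwise on the floor of the empty tray.

Things in the scene. Friction and masses are not known exactly. Their poses are not given: they have to be found in the camera images.
- red_cup: red top-heavy open cup, 0.2 kg: round foot 40 dia x 7, stem 18 dia, then a rectangular bowl 96 long (x) x 58 wide (y), flat sides, outside from 52 to 100 above the foot's underside, wall 3, inside floor at 55; falls over at about 17 degrees. Origin: centre of the foot's underside, z up the cup. Starts leaning 0.42 rad towards the robot; grip across the 58, tool along the cup's axis
- white_cup_1: white cup, else the same as red_cup (one or two white cups are present)
- white_cup_2: white cup, else the same as red_cup (one or two white cups are present)
- red_cradle: fixed wooden cradle of one cup, origin on the desk under the cup's foot (34 below it); a back board 36 wide and up to 95 high supports the bowl from the robot's side (-x); the bowl's long sides are free for fingers
- white_cradle_1: fixed wooden cradle of one cup, origin on the desk under the cup's foot (34 below it); a back board 36 wide and up to 95 high supports the bowl from the robot's side (-x); the bowl's long sides are free for fingers
- white_cradle_2: fixed wooden cradle of one cup, origin on the desk under the cup's foot (34 below it); a back board 36 wide and up to 95 high supports the bowl from the robot's side (-x); the bowl's long sides are free for fingers
- red_coaster_top (a point): round fixed coaster, 76 dia, red rim 5 high and a raised cork centre 60 dia; this point is the centre of its top, 6 above the desk
- grey_coaster_1_top (a point): round fixed coaster, 76 dia, grey rim 5 high and a raised cork centre 60 dia; this point is the centre of its top, 6 above the desk
- grey_coaster_2_top (a point): round fixed coaster, 76 dia, grey rim 5 high and a raised cork centre 60 dia; this point is the centre of its top, 6 above the desk
- bead_tray: fixed wooden trough, x = -139 to 131, 96 wide (y), origin on the underside; inside floor 4 above the desk, 84 wide between walls 30 high; at the -x end (near the robot) the floor ends at x = -100 in a ramp climbing outward at 45 degrees to 43 high, with cheeks 46 high beside it; the +x end wall is 24 high, inner face at x = 125. The beads start between x = -95 and -2
- scoop: aluminium scoop: floor 90 x 78 x 2.5, open lip at x = -50, side walls 2 thick, 18 high from x = -49, 28 high from x = -22 back, back wall at x = 36 to 40, 70 high; black handle bar 16 wide (y) x 18 high from x = 40 to 118, its middle 68 above the underside; grip it from above at x = 78. Origin: on the underside, 50 behind the lip; x from lip to handle, z up. Fits the trough with 3 spare each side
- bead_1: coloured bead, nearly a ball, 22 dia with two small flats, 12 g, origin at its centre (three to five beads are present)
- bead_2: coloured bead, nearly a ball, 22 dia with two small flats, 12 g, origin at its centre (three to five beads are present)
- bead_3: coloured bead, nearly a ball, 22 dia with two small flats, 12 g, origin at its centre (three to five beads are present)
- bead_4: coloured bead, nearly a ball, 22 dia with two small flats, 12 g, origin at its centre (three to five beads are present)
- bead_5: coloured bead, nearly a ball, 22 dia with two small flats, 12 g, origin at its centre (three to five beads are present)
Not all that is in view belongs to the job. Leave any pink or purple look-alike of the part that bears grey_coaster_2_top alone.

How it is judged (in metres and radians):
On the way, in this order (a step that is already met when the one before it is completed fails the run):
1. every cup stands still and upright on its coaster, released, no bead in it yet (angle between each of red_cup, white_cup_1, white_cup_2's own z axis and vertical below 0.07 rad and height (world z) of red_cup between 0.003 and 0.01 m and linear speed of each of red_cup, white_cup_1, white_cup_2 below 0.02 m/s and angular speed of each of red_cup, white_cup_1, white_cup_2 below 0.15 rad/s and contact force between the fingers and red_cup below 0.1 N and horizontal distance between red_cup and red_coaster_top below 0.018 m and height (world z) of white_cup_1 between 0.003 and 0.01 m and contact force between the fingers and white_cup_1 below 0.1 N and (horizontal distance between white_cup_1 and grey_coaster_1_top below 0.018 m or horizontal distance between white_cup_1 and grey_coaster_2_top below 0.018 m) and height (world z) of white_cup_2 between 0.003 and 0.01 m and contact force between the fingers and white_cup_2 below 0.1 N and (horizontal distance between white_cup_2 and grey_coaster_1_top below 0.018 m or horizontal distance between white_cup_2 and grey_coaster_2_top below 0.018 m) and height (world z) of each of bead_1, bead_2, bead_3, bead_4, bead_5 below 0.045 m), for 0.5 s.
2. every bead lies in the bowl of the red cup (x of bead_1 in the frame of red_cup between -0.048 and 0.048 m and y of bead_1 in the frame of red_cup between -0.029 and 0.029 m and z of bead_1 in the frame of red_cup between 0.055 and 0.1 m and x of bead_2 in the frame of red_cup between -0.048 and 0.048 m and y of bead_2 in the frame of red_cup between -0.029 and 0.029 m and z of bead_2 in the frame of red_cup between 0.055 and 0.1 m and x of bead_3 in the frame of red_cup between -0.048 and 0.048 m and y of bead_3 in the frame of red_cup between -0.029 and 0.029 m and z of bead_3 in the frame of red_cup between 0.055 and 0.1 m and x of bead_4 in the frame of red_cup between -0.048 and 0.048 m and y of bead_4 in the frame of red_cup between -0.029 and 0.029 m and z of bead_4 in the frame of red_cup between 0.055 and 0.1 m and x of bead_5 in the frame of red_cup between -0.048 and 0.048 m and y of bead_5 in the frame of red_cup between -0.029 and 0.029 m and z of bead_5 in the frame of red_cup between 0.055 and 0.1 m), for 0.3 s.
At the end, for the whole second after the job is handed in: Cups released, still, within 0.07 rad of upright, foot on the coaster top within 18 mm of its centre (red on red, white on grey); all beads in the red cup's bowl; scoop released and flat (0.12 rad) on the tray floor, within 15 mm of its middle line, along it within 0.2 rad (all of step 2 and angle between each of red_cup, white_cup_1, white_cup_2's own z axis and vertical below 0.07 rad and height (world z) of red_cup between 0.003 and 0.01 m and linear speed of each of red_cup, white_cup_1, white_cup_2, scoop below 0.02 m/s and angular speed of each of red_cup, white_cup_1, white_cup_2 below 0.15 rad/s and contact force between the fingers and red_cup below 0.1 N and horizontal distance between red_cup and red_coaster_top below 0.018 m and height (world z) of white_cup_1 between 0.003 and 0.01 m and contact force between the fingers and white_cup_1 below 0.1 N and (horizontal distance between white_cup_1 and grey_coaster_1_top below 0.018 m or horizontal distance between white_cup_1 and grey_coaster_2_top below 0.018 m) and height (world z) of white_cup_2 between 0.003 and 0.01 m and contact force between the fingers and white_cup_2 below 0.1 N and (horizontal distance between white_cup_2 and grey_coaster_1_top below 0.018 m or horizontal distance between white_cup_2 and grey_coaster_2_top below 0.018 m) and linear speed of each of bead_1, bead_2, bead_3, bead_4, bead_5 below 0.05 m/s and x of scoop in the frame of bead_tray between -0.06 and 0.1 m and y of scoop in the frame of bead_tray between -0.015 and 0.015 m and z of scoop in the frame of bead_tray below 0.012 m and angle between scoop's own z axis and vertical below 0.12 rad and contact force between the fingers and scoop below 0.1 N and angle between the x axis of scoop and the x axis of bead_tray, either way round below 0.2 rad); the robot touches nothing.
It fails at once if a bead is touched with the fingers (contact force between the fingers and bead_1 above 0.3 N or contact force between the fingers and bead_2 above 0.3 N or contact force between the fingers and bead_3 above 0.3 N or contact force between the fingers and bead_4 above 0.3 N or contact force between the fingers and bead_5 above 0.3 N).
Of white_cup_1, white_cup_2 only 1 to 2 are there at a start; the rules pass over those that are not, and their reading is None.
Of bead_1, bead_2, bead_3, bead_4, bead_5 only 3 to 5 are there at a start; the rules pass over those that are not, and their reading is None.
At some moment in a run one of scoop may be knocked a few centimetres aside while the robot is not near it.
It also fails if it takes over 208 s, if anything falls off the work surface, if the arm or the gripper's body presses on something with over 40 N, if the wrist force passes 120 N, or if a joint passes its speed limit or range.

## Robot

A 6-joint arm with a two-finger parallel gripper is mounted at the origin on a cart in front of the work surface, level with it; the furniture and walls round the work are solid. World frame = base frame: x ahead of the robot, y to its left, z up, the work surface at z = 0. Lengths are in mm, angles in rad, forces in N, time in s.
With the tool pointing down it reaches from about 375 to 975 mm from the base axis. Payload 3.8 kg.
Tool frame: the origin (TCP) lies at the very end of the fingers, on their centre line; the grasp point (between the pads) lies 19 mm behind it (r.grasp_offset is the distance from the TCP to the grasp point, in mm); z points along the fingers, y is the line along which they close (so a half turn about z gives the same grasp; the last joint's range is limited). The gripper opens to 85 mm and grips with 20 to 120 N. Pads are 22 mm wide; open, the fingers measure 114 mm over their backs; the gripper's body (76 mm by 85 mm) begins 54 mm behind the grasp point. The pads swing forward as they close: fully open they stand 13 mm farther back than shut.
Start: joints at [-1.336, 0.264, 1.604, -0, 1.274, -0.037], TCP at [181.209, -650.216, 231.28] pointing down, gripper open.
Joint ranges: [-2.63, 2.63], [-0.94, 2.18], [0.31, 2.57], [-1.31, 4.45], [0, 2.66], [-2.55, 2.55]. Speed limits (rad/s): [2.57, 2.57, 3.14, 3.14, 3.14, 3.14].

## Interface

Orientations are given as a 3x3 rotation matrix whose columns are the frame's x, y, z axes.
In Python, from bench import r gives the robot as it stands.
- The arm moves only by the shell command python3 -m crank 'ROWS' [FORCE]. ROWS is JSON, a list of rows, each a list of 7 numbers: the turn, a rotation vector about the world's x, y, z in units of 5 degrees (1.0 is 5 degrees), then the shift along the world's x, y, z in m, then the opening, from 0 (shut) to 1 (fully open). In form: [[wx, wy, wz, dx, dy, dz, hand], ...]. A call has 1 to 10 rows; each row is the pose to reach, as a shift and turn from the pose commanded when the call began; what a row does not reach only later rows make up. A row lasts 1/8 s, in which the tool goes at most 62.5 mm and 10.7 degrees, less where a joint would pass 70% of its speed; a pose out of reach is approached as far as the arm can. A call with a gripper value outside its range is refused whole. The fingers move at their own pace and stop on an object; FORCE is the grip in N (left out, the last holds). Time passes only in rows, so rows that repeat a pose let the fingers close. It gives the time, the measured TCP pose, the force, the opening and the grip force at its end, in the units of the state.
- r.get_obs(): the state, without advancing time (a new reading comes with each control period).
- r.get_image(name): name is "scene" or "side" or "wrist"; returns a dict with "color" (420x560x3 uint8, blue, green, red), "fov_y" (degrees; the focal length in pixels is half the picture's height over the tangent of half this angle, whatever the lens; pixels are square), "cx", "cy" (the principal point, pixels), "world_to_cam" (4x4, takes a point from world to camera coordinates). Camera axes: x right, y down, z forward; pixel columns grow to the right and rows downward; lengths in mm; the calibration is good to about 2 mm. A picture is of the moment at which its call begins. There is no depth.
- r.sign_off(): hands the job in; it is judged then, once.
The state is a dict: "t": time; "joint_positions": joint angles; "joint_vel": joint speeds; "effort": joint torques, N m; "eef_pos": TCP position; "orientation": TCP orientation; "force": force on the tool from outside, world axes, zero at the start; "ft_torque": the same for the moment, N m; "finger_gap": finger opening in mm; "finger_force": force on a finger pad.
Only numpy, scipy, OpenCV 4.12 (cv2) and the standard library are available. Lean on these libraries where they do the work, as an engineer would, in place of code of your own. Each camera call takes 0.05 s, during which the arm holds its last target. There are 200 camera calls.

## Working session

There is one attempt and no reset: what is moved stays moved. The work goes in short steps, Python scripts to look and compute and a shell command to move; the robot and the scene stay as the last step left them, time stands still between calls to the robot, and variables do not carry over. Pictures are saved under pics/ and viewed, at most 14 in all, crops included, and the job is handed in when it is done.

```bash
ls; mkdir -p pics; python3 - <<'E'
from bench import r
import cv2,numpy as np
for n in("scene","side"):
    m=r.get_image(n);cv2.imwrite(f"pics/{n}0.png",cv2.resize(m["color"],(784,588)))
    W=np.array(m["world_to_cam"]);print(n,m["fov_y"],m["cx"],m["cy"],(-W[:3,:3].T@W[:3,3]).round())
o=r.get_obs();print(o["t"],o["finger_gap"],o["orientation"],r.grasp_offset)
E
```

```text
pics
scene 55.08259062943748 275.63754169751417 214.66593959657095 [198. 467. 774.]
side 53.200497091174896 281.7332771098838 207.06162920719436 [ 307. -665.  592.]
0.1 85.54863586376197 [[ 9.63289743e-01  2.68463491e-01 -4.73629374e-04]
 [ 2.68463897e-01 -9.63287687e-01  1.99211938e-03]
 [ 7.85699810e-05 -2.04614056e-03 -9.99997904e-01]] 18.700000000000003
```

View pics/scene0.png

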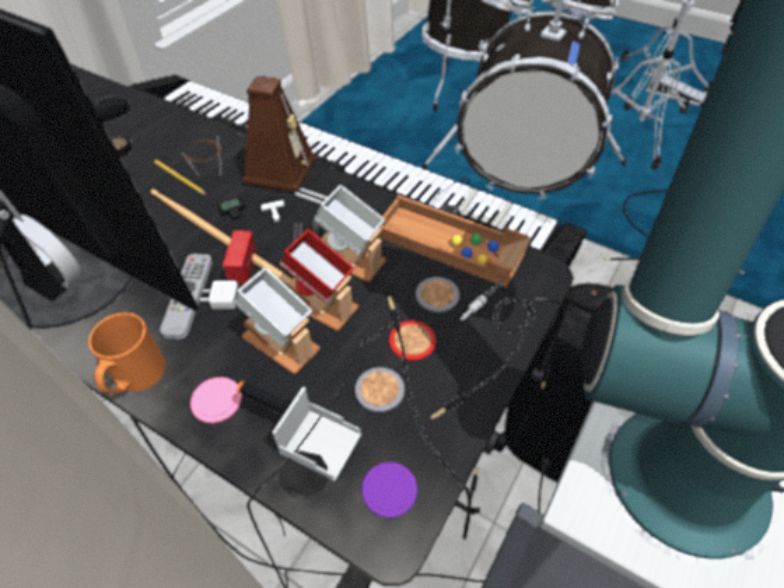

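View pics/side0.png

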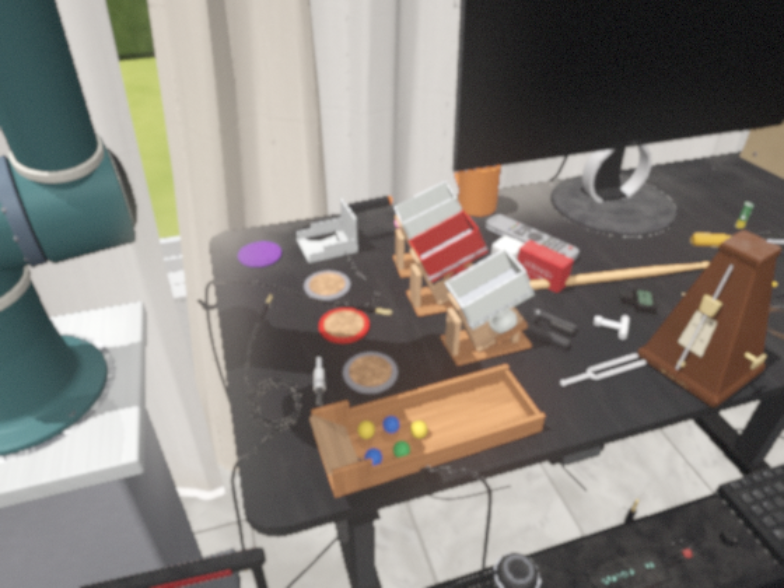

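```bash
cat > h.py <<'E'
from bench import r
import cv2,numpy as np
from scipy.optimize import least_squares
from scipy.spatial.transform import Rotation as R
class Cam:
    def __init__(s,n):
        m=r.get_image(n);s.im=m["color"];s.W=np.array(m["world_to_cam"]);s.f=s.im.shape[0]/2/np.tan(np.radians(m["fov_y"])/2);s.c=np.array([m["cx"],m["cy"]])
    def proj(s,P):
        p=np.atleast_2d(P)@s.W[:3,:3].T+s.W[:3,3];return s.f*p[:,:2]/p[:,2:]+s.c
    def plane(s,uv,z):
        d=np.c_[(np.atleast_2d(uv)-s.c)/s.f,np.ones(len(np.atleast_2d(uv)))]@s.W[:3,:3];o=-s.W[:3,:3].T@s.W[:3,3]
        return o+d*((z-o[2])/d[:,2:])
    def crop(s,name,x,y,w,h,k):
        cv2.imwrite(f"pics/{name}.png",cv2.resize(s.im[y:y+h,x:x+w],None,fx=k,fy=k,interpolation=cv2.INTER_CUBIC))
E
python3 - <<'E'
from h import *
Cam("scene").crop("sc1",165,130,215,210,2.8)
Cam("side").crop("sd1",205,125,195,230,2.6)
E
```

```text
(no output)
```

View pics/sc1.png

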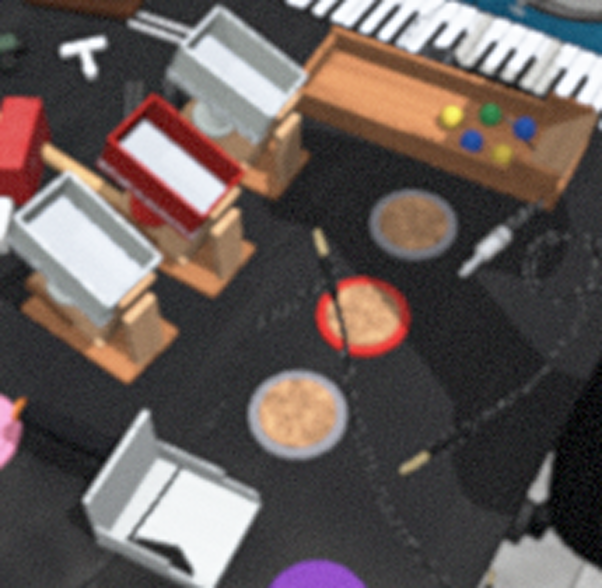

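View pics/sd1.png

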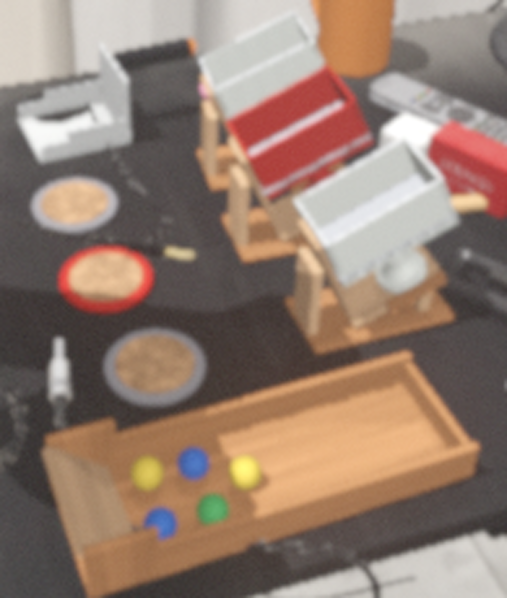

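```bash
cat > fit.py <<'E'
from h import *
S,D=Cam("scene"),Cam("side")
s=lambda L:np.array(L,float)/2.8+[165,130]
d=lambda L:np.array(L,float)/2.6+[205,125]
Z=lambda a:np.c_[np.cos(a),np.sin(a)]
print("coast",S.plane(s([(413,223),(363,316),(298,413)]),6).round(1),D.plane(d([(155,366),(106,278),(75,204)]),6).round(1))
print("beads",S.plane(s([(453,117),(490,113),(525,128),(471,140),(502,154)]),15).round(0),D.plane(d([(245,472),(213,508),(160,522),(193,463),(148,473)]),15).round(0))
def dens(P,n=12):
    Q=np.roll(P,-1,0);t=np.linspace(0,1,n,endpoint=False)[:,None,None];return (P+(Q-P)*t).reshape(-1,2)
box=np.array([[x,y,z] for x in(-48,48) for y in(-29,29) for z in(52,100)],float)
def hull(c,p):
    T=R.from_euler('z',p[2])*R.from_euler('y',-.42)
    return cv2.convexHull(c.proj(T.apply(box)+[p[0],p[1],34+p[3]]).astype(np.float32))
def res(p,obs):
    o=[.5*p[3]]
    for c,pts,w in obs:
        h=hull(c,p);o+= [w*cv2.pointPolygonTest(h,(float(u),float(v)),True) for u,v in pts]
    return o
C={"red":([(155,96),(243,172),(238,187),(197,235),(102,165),(103,147)],[(230,120),(328,66),(370,135),(368,145),(270,198),(260,190)]),
"A":([(220,6),(306,78),(300,95),(262,142),(168,85),(170,68)],[(296,200),(406,140),(455,207),(452,218),(345,282),(336,275)]),
"B":([(70,173),(160,258),(150,283),(110,322),(18,245),(15,215)],[(200,62),(302,12),(232,115)])}
for k,(a,b) in C.items():
    a=s(a);b=d(b)
    obs=[(S,dens(a),1),(D,dens(b) if len(b)>3 else np.r_[dens(b[:2],6)[::2],dens(b[[0,2]],6)[::2]],1)]
    g=S.plane(a.mean(0)[None],90)[0]
    best=min((least_squares(res,[g[0]+30,g[1],y,0],args=(obs,),diff_step=1e-3,x_scale=[5,5,.05,2]) for y in(-.3,0,.3)),key=lambda q:q.cost)
    print(k,best.x.round(3),best.cost.round(1))
def rig(P,ps,pd,g):
    P=np.array(P,float);f=lambda p:R.from_euler('z',p[2]).apply(P)+[p[0],p[1],0]
    q=least_squares(lambda p:np.r_[(S.proj(f(p)[:len(ps)])-ps).ravel(),(D.proj(f(p)[len(ps):])-pd).ravel()],g,x_scale=[10,10,.1],loss='soft_l1')
    return q.x.round(3),q.fun.reshape(-1,2).round(1)
g=S.plane(s([(450,110)]),10)[0]
print("tray",*rig([(131,-48,30),(-139,-48,46),(131,48,30),(-139,48,46),(-100,48,46),(131,48,30),(131,-48,30),(131,-48,0),(-139,-48,0)],s([(337,28),(600,103)]),d([(45,440),(112,420),(408,354),(478,452),(475,478),(92,597)]) ,[*g[:2],0]) if 0 else rig([(131,-48,30),(-139,-48,46),(-139,48,46),(-100,48,46),(131,48,30),(131,-48,30),(131,-48,0),(-139,-48,0)],s([(337,28),(600,103)]),d([(45,440),(112,420),(408,354),(478,452),(475,478),(92,597)]),[*g[:2],0]))
g=S.plane(s([(180,520)]),0)[0]
print("scoop",rig([(40,-39,70),(40,39,70),(-49,-39,18),(40,-39,70),(-50,-39,0),(-50,39,0)],s([(147,411),(86,495),(260,495)]),d([(130,82),(45,160),(18,105)]),[*g[:2],0]))
E
python3 fit.py
```

```text
coast [[ 451.5 -105.8    6. ]
 [ 439.9    2.1    6. ]
 [ 437.7  106.5    6. ]] [[ 452.7 -112.4    6. ]
 [ 442.    -5.1    6. ]
 [ 439.8   99.8    6. ]]
beads [[ 477. -231.   15.]
 [ 450. -253.   15.]
 [ 414. -252.   15.]
 [ 450. -213.   15.]
 [ 418. -212.   15.]] [[ 481. -232.   15.]
 [ 451. -253.   15.]
 [ 416. -253.   15.]
 [ 450. -214.   15.]
 [ 419. -213.   15.]]
red [ 6.41629e+02  1.24510e+01 -4.80000e-02  0.00000e+00] 81.3
A [ 6.55873e+02 -9.86340e+01 -4.00000e-03  0.00000e+00] 124.0
B [ 6.49216e+02  1.10079e+02 -1.21000e-01  0.00000e+00] 94.6
tray [ 4.98044e+02 -2.31137e+02  4.50000e-02] [[-0.8 -2.1]
 [-0.7  0.1]
 [-0.4 -1.1]
 [-3.8  0.4]
 [ 0.9 -0.8]
 [ 1.6 -0.9]
 [-0.1  0.3]
 [-1.2  2.2]]
scoop (array([4.70315e+02, 2.24815e+02, 5.00000e-02]), array([[ 0.1, -1.6],
       [-1.2,  0.3],
       [-0.5, -0.4],
       [-1.5, -0.8],
       [-2.8,  0.5],
       [ 0.2,  5.4]]))
```

```bash
python3 -m crank '[[0,0,0,0.26,0.65,0.17,1],[0,0,0,0.26,0.65,0.17,1],[0,0,0,0.26,0.65,0.17,1],[0,0,-1.5,0.26,0.65,0.17,1],[0,0,-3.114,0.26,0.65,0.17,1],[0,0,-3.114,0.26,0.65,0.17,1],[0,0,-3.114,0.26,0.65,0.17,1],[0,0,-3.114,0.26,0.65,0.17,1],[0,0,-3.114,0.26,0.65,0.17,1],[0,0,-3.114,0.26,0.65,0.17,1]]' 30; python3 -m crank '[[0,0,0,0,0,0,1],[0,0,0,0,0,0,1]]'
python3 - <<'E'
from h import *
c=Cam("wrist");o=r.get_obs();print(o["eef_pos"],np.round(o["orientation"],3),o["t"],(-c.W[:3,:3].T@c.W[:3,3]).round(),c.W[:3,:3].round(2),c.f)
c.crop("w1",0,0,560,420,1.4)
E
```

```text
t: 1.55
eef_pos: [407.0, -84.4, 379.6]
orientation: [[1.0, -0.0, 0.001], [-0.0, -1.0, -0.0], [0.001, 0.0, -1.0]]
force: [1.0, -0.1, 0.0]
finger_gap: 85.5
finger_force: 0.0
t: 1.8
eef_pos: [406.6, -86.3, 378.6]
orientation: [[1.0, 0.001, -0.0], [0.001, -1.0, -0.001], [-0.0, 0.001, -1.0]]
force: [-0.9, -0.7, 0.2]
finger_gap: 85.4
finger_force: 0.0
[406.30850802 -86.97475583 378.29628063] [[ 1.    -0.    -0.001]
 [-0.    -1.    -0.   ]
 [-0.001  0.    -1.   ]] 1.85 [488. -87. 521.] [[ 0.   -1.    0.  ]
 [-0.95 -0.    0.32]
 [-0.32 -0.   -0.95]] 322.5757527266746
```

View pics/w1.png

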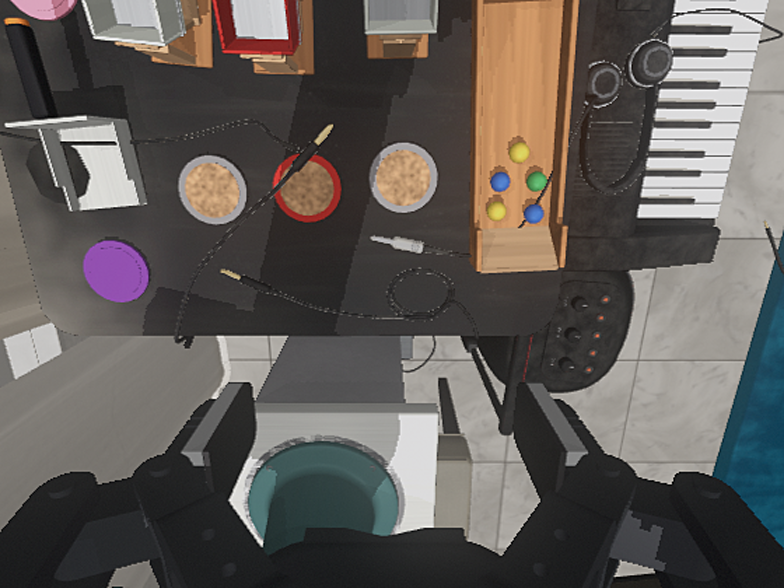

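```bash
python3 -m crank '[[0,0,0,0.16,0.03,0.02,1],[0,0,0,0.16,0.03,0.02,1],[0,0,0,0.16,0.03,0.02,1],[0,0,0,0.16,0.03,0.02,1],[0,0,0,0.16,0.03,0.02,1],[0,0,0,0.16,0.03,0.02,1],[0,0,0,0.16,0.03,0.02,1]]'
python3 - <<'E'
from h import *
c=Cam("wrist");o=r.get_obs();print(o["eef_pos"],o["t"])
c.crop("w2",0,0,560,420,1.4)
np.savez("w2.npz",W=c.W,im=c.im)
E
```

```text
t: 2.72
eef_pos: [565.9, -56.9, 399.2]
orientation: [[1.0, -0.001, 0.001], [-0.001, -1.0, -0.0], [0.001, 0.0, -1.0]]
force: [-0.9, 1.2, -0.4]
finger_gap: 85.1
finger_force: 0.0
[566.03671723 -56.67852187 399.27493345] 2.775
```

View pics/w2.png

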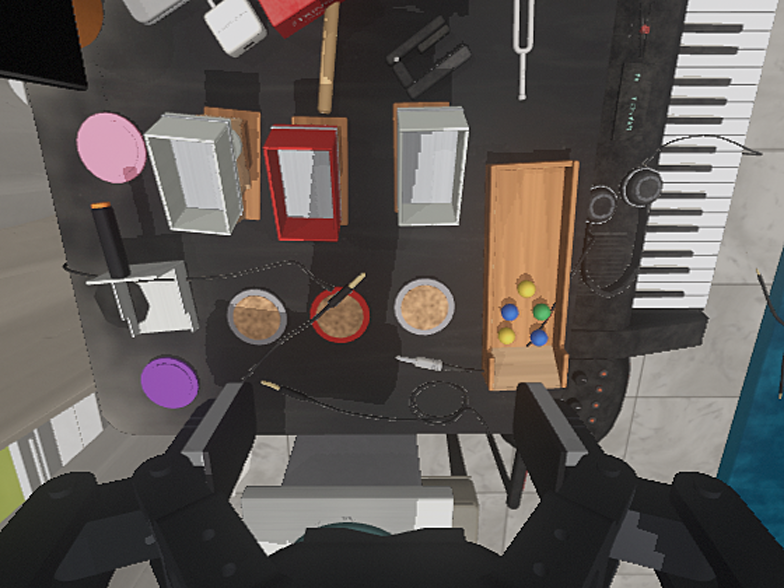

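```bash
cat > fit2.py <<'E'
from h import *
import sys
class C2(Cam):
    def __init__(s):
        z=np.load("w2.npz");m=r.get_image("wrist");s.W=z["W"];s.f=210/np.tan(np.radians(m["fov_y"])/2);s.c=np.array([m["cx"],m["cy"]])
c=C2();w=lambda L:np.array(L,float)/1.4
print("coast",c.plane(w([(425,306),(340,315),(257,317)]),5.5).round(1))
print("beads",c.plane(w([(526,289),(542,313),(510,313),(539,338),(507,337)]),15).round(0))
def rig(P,px,g,lean=0,z=0):
    P=R.from_euler('y',-lean).apply(np.array(P,float));f=lambda p:R.from_euler('z',p[2]).apply(P)+[p[0],p[1],z+(p[3] if len(p)>3 else 0)]
    q=least_squares(lambda p:(c.proj(f(p))-w(px)).ravel(),g,x_scale=[10,10,.1,10][:len(g)])
    return q.x.round(3),q.fun.reshape(-1,2).round(1).tolist()
rim=[(48,29,100),(48,-29,100),(-48,-29,100),(-48,29,100)]
for k,px,g in(("red",[(265,128),(339,128),(340,240),(277,240)],(641,12,0)),("A",[(398,108),(467,106),(460,226),(398,222)],(655,-98,0)),("B",[(147,117),(224,117),(232,235),(166,229)],(649,110,0))):
    print(k,*rig(rim,px,g,.42,34));print("  zfree",rig(rim,px,(*g,0),.42,34)[0])
print("tray",*rig([(131,48,30),(131,-48,30),(-139,48,46),(-139,-48,46)],[(490,165),(578,162),(489,388),(567,388)],(498,-231,0)))
print("scoop",*rig([(40,39,70),(40,-39,70),(-50,-39,0),(-50,39,0),(118,0,77)],[(87,281),(187,264),(198,330),(133,336),(102,206)],(470,225,0)))
E
python3 fit2.py
```

```text
coast [[ 455.  -109.8    5.5]
 [ 443.    -2.3    5.5]
 [ 440.5  103.3    5.5]]
beads [[ 480. -232.   15.]
 [ 449. -255.   15.]
 [ 449. -215.   15.]
 [ 415. -255.   15.]
 [ 416. -214.   15.]]
red [ 6.52555e+02  1.07010e+01 -3.90000e-02] [[0.6, 3.8], [-2.1, 5.8], [-0.3, -5.3], [2.0, -6.9]]
  zfree [ 6.55098e+02  2.68600e+00 -4.60000e-02  4.60110e+01]
A [ 6.6831e+02 -9.8522e+01  2.1000e-02] [[-0.1, 5.0], [1.4, 5.2], [-1.3, -8.3], [-0.2, -4.5]]
  zfree [ 6.69005e+02 -9.42380e+01  2.50000e-02  4.08520e+01]
B [ 6.60687e+02  1.07358e+02 -1.19000e-01] [[0.2, 2.1], [-3.9, 8.5], [0.2, -6.3], [4.1, -7.1]]
  zfree [ 6.62312e+02  8.67570e+01 -1.38000e-01  4.87400e+01]
tray [ 4.98366e+02 -2.28886e+02  5.40000e-02] [[0.1, 0.1], [0.5, -1.3], [-0.1, 2.2], [-0.5, -0.6]]
scoop [4.72539e+02 2.18071e+02 3.00000e-02] [[3.9, -2.4], [-16.4, 8.2], [2.7, -1.7], [6.3, -4.7], [4.6, -1.0]]
```

```bash
cat > fit3.py <<'E'
exec(open("fit.py").read().split('for k,(a,b)')[0].replace('print("','0 and print("'))
from fit2 import c as W2
def hull(c,p):
    T=R.from_euler('z',p[2]/100)*R.from_euler('y',-p[4]/100)
    return cv2.convexHull(c.proj(T.apply(box)+[p[0],p[1],34+p[3]]).astype(np.float32))
def res(p,obs):
    o=[.3*(p[3]),.3*(p[4]-42)]
    for c,pts in obs:
        h=hull(c,p);o+= [cv2.pointPolygonTest(h,(float(u),float(v)),True) for u,v in pts]
    return o
Wv={"red":[(265,128),(339,128),(340,240),(277,240)],"A":[(398,108),(467,106),(460,226),(398,222)],"B":[(147,117),(224,117),(242,125),(232,235),(166,229)]}
for k,(a,b) in C.items():
    a=s(a);b=d(b);B=dens(b) if len(b)>3 else np.r_[dens(b[:2],6)[::2],dens(b[[0,2]],6)[::2]]
    w=np.array(Wv[k])/1.4;g=W2.plane(w.mean(0),90)[0]
    for nm,obs in(("all",[(S,dens(a)),(D,B),(W2,dens(w))]),("SD",[(S,dens(a)),(D,B)])):
        best=min((least_squares(res,[g[0]+30,g[1],y,.5,l],args=(obs,),diff_step=[2e-4,2e-3,.05,.2,.02],x_scale=[5,5,5,3,5]) for y in(-8,2,8) for l in(30,42)),key=lambda q:q.cost)
        print(k,nm,best.x.round(1),best.cost.round(1), [np.abs(cv2.pointPolygonTest(hull(cc,best.x),(float(u),float(v)),True)).__round__(1) for cc,P in obs[-1:] for u,v in P[:6]])
        if nm=="all": print(" W hull",(hull(W2,best.x)[:,0]*1.4).round(0).tolist())
E
python3 fit3.py | grep -v "^coast\|^beads"
```

```text
[ 443.    -2.3    5.5]
 [ 440.5  103.3    5.5]]
 [ 449. -255.   15.]
 [ 449. -215.   15.]
 [ 415. -255.   15.]
 [ 416. -214.   15.]]
red [ 6.52555e+02  1.07010e+01 -3.90000e-02] [[0.6, 3.8], [-2.1, 5.8], [-0.3, -5.3], [2.0, -6.9]]
  zfree [ 6.55098e+02  2.68600e+00 -4.60000e-02  4.60110e+01]
A [ 6.6831e+02 -9.8522e+01  2.1000e-02] [[-0.1, 5.0], [1.4, 5.2], [-1.3, -8.3], [-0.2, -4.5]]
  zfree [ 6.69005e+02 -9.42380e+01  2.50000e-02  4.08520e+01]
B [ 6.60687e+02  1.07358e+02 -1.19000e-01] [[0.2, 2.1], [-3.9, 8.5], [0.2, -6.3], [4.1, -7.1]]
  zfree [ 6.62312e+02  8.67570e+01 -1.38000e-01  4.87400e+01]
tray [ 4.98366e+02 -2.28886e+02  5.40000e-02] [[0.1, 0.1], [0.5, -1.3], [-0.1, 2.2], [-0.5, -0.6]]
scoop [4.72539e+02 2.18071e+02 3.00000e-02] [[3.9, -2.4], [-16.4, 8.2], [2.7, -1.7], [6.3, -4.7], [4.6, -1.0]]
red all [643.2  13.7  -3.1  -1.4  43.8] 128.2 [np.float64(5.1), np.float64(0.7), np.float64(1.3), np.float64(1.2), np.float64(1.1), np.float64(0.5)]
 W hull [[342.0, 215.0], [338.0, 242.0], [279.0, 241.0], [264.0, 148.0], [274.0, 124.0], [338.0, 126.0]]
red SD [642.8  13.   -3.9  -1.
[... 236 characters left out ...]
at64(0.3), np.float64(1.4)]
 W hull [[469.0, 130.0], [457.0, 225.0], [398.0, 226.0], [396.0, 199.0], [397.0, 107.0], [461.0, 107.0]]
A SD [ 6.595e+02 -9.820e+01 -1.000e-01 -1.400e+00  4.590e+01] 103.8 [np.float64(0.7), np.float64(0.1), np.float64(1.5), np.float64(1.2), np.float64(1.7), np.float64(0.4)]
B all [642.4 111.3 -16.5  -5.9  29.7] 196.3 [np.float64(6.3), np.float64(1.9), np.float64(2.8), np.float64(3.0), np.float64(1.1), np.float64(4.0)]
 W hull [[241.0, 216.0], [226.0, 237.0], [165.0, 227.0], [151.0, 125.0], [175.0, 111.0], [238.0, 122.0]]
B SD [648.4 108.7 -10.4  -7.4  36.8] 63.8 [np.float64(0.3), np.float64(0.1), np.float64(0.4), np.float64(0.6), np.float64(0.9), np.float64(1.1)]
```

```bash
python3 -m crank '[[0,-1.5,0,0.023,-0.042,-0.05,1],[0,-3,0,0.023,-0.042,-0.1,1],[0,-4.813,0,0.023,-0.042,-0.15,1],[0,-4.813,0,0.023,-0.042,-0.208,1],[0,-4.813,0,0.023,-0.042,-0.208,1],[0,-4.813,0,0.038,-0.042,-0.242,1],[0,-4.813,0,0.053,-0.042,-0.275,1],[0,-4.813,0,0.068,-0.042,-0.308,1],[0,-4.813,0,0.068,-0.042,-0.308,1],[0,-4.813,0,0.068,-0.042,-0.308,1]]'
python3 - <<'E'
from h import *
c=Cam("wrist");c.crop("w3",0,0,560,420,1.2)
E
```

```text
t: 4.22
eef_pos: [637.4, -98.7, 94.1]
orientation: [[0.911, 0.001, 0.412], [0.001, -1.0, -0.001], [0.412, 0.001, -0.911]]
force: [0.7, 0.6, -0.4]
finger_gap: 85.4
finger_force: 0.0
```

View pics/w3.png

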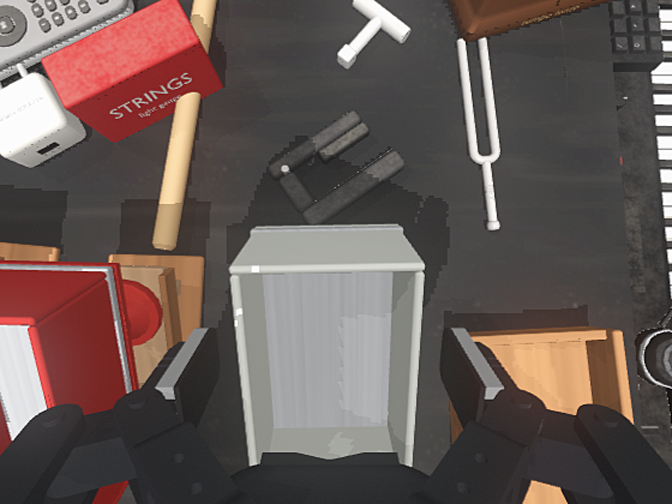

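```bash
cat > cupfit.py <<'E'
from h import *
import ast,sys
# cup pose in tool (frame flipped so z is up the cup): args: 4 px (rim far L,R; bottom far L,R), scale
def fit(px,k,P=None,z0=None):
    c=Cam("wrist");o=r.get_obs();px=np.array(px)/k;p0=np.array(o["eef_pos"]);
    Q=np.array(P if P is not None else [(48,29,100),(48,-29,100),(48,29,52),(48,-29,52)],float)
    T=np.array(o["orientation"])@np.diag([1,-1,-1])
    F=lambda p:(R.from_euler('zyx',p[3:]).apply(Q)+p[:3])@T.T+p0
    q=least_squares(lambda p:np.r_[(c.proj(F(p))-px).ravel(),10*p[5],10*p[4]],[0,0,-62,0,0,0],x_scale=[10,10,10,.1,.1,.1])
    RR=T@R.from_euler('zyx',q.x[3:]).as_matrix()
    print("cup in tool",q.x.round(3),"res",np.abs(q.fun).max().round(1),"world origin",(T@q.x[:3]+p0).round(1),"axis",RR[:,2].round(3),"xdir",RR[:,0].round(3))
if __name__=="__main__": fit(ast.literal_eval(sys.argv[1]),float(sys.argv[2]))
E
python3 cupfit.py '[(231,270),(425,268),(252,228),(401,228)]' 1.2
```

```text
cup in tool [-6.6120e+00  1.0040e+00 -6.3796e+01  2.0000e-03  1.0000e-03  1.6000e-02] res 3.3 world origin [657.1 -97.9  33.3] axis [-0.411 -0.015  0.911] xdir [0.911 0.003 0.412]
```

```bash
python3 -m crank '[[0,0,0,-0.0055,0,-0.0025,1],[0,0,0,-0.0055,0,-0.0025,0.7],[0,0,0,-0.0055,0,-0.0025,0.5],[0,0,0,-0.0055,0,-0.0025,0.5],[0,0,0,-0.0055,0,-0.0025,0.5],[0,0,0,-0.0055,0,-0.0025,0.4],[0,0,0,-0.0055,0,-0.0025,0.4]]' 40; python3 -m crank '[[0,0,0,-0.01,0,0.022,0.4],[0,0,0,-0.02,0,0.045,0.4],[0,0,0,-0.03,0,0.07,0.4],[0,0,0,-0.04,0,0.09,0.4],[0,0,0,-0.04,0,0.09,0.4]]'
python3 - <<'E'
from h import *
Cam("wrist").crop("w4",0,0,560,420,1.2)
E
```

```text
t: 5.2
eef_pos: [629.0, -98.3, 88.8]
orientation: [[0.913, 0.0, 0.407], [0.0, -1.0, 0.0], [0.407, -0.0, -0.913]]
force: [-5.9, -0.6, 6.8]
finger_gap: 57.7
finger_force: 42.0
t: 5.82
eef_pos: [589.8, -98.6, 179.9]
orientation: [[0.912, -0.0, 0.41], [0.0, -1.0, -0.001], [0.41, 0.001, -0.912]]
force: [0.3, 0.6, -1.4]
finger_gap: 57.2
finger_force: 46.4
```

View pics/w4.png

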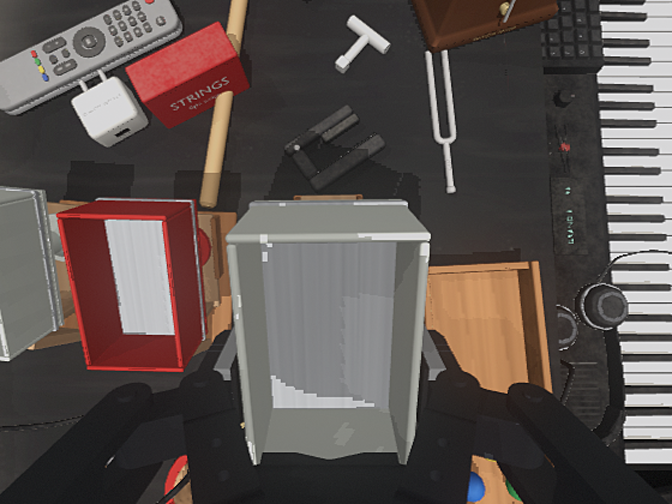

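```bash
python3 cupfit.py '[(228,240),(430,237),(250,204),(404,202)]' 1.2; python3 - <<'E'
from cupfit import *
fit([(228,240),(430,237),(250,204),(404,202),(247,465),(408,465)],1.2,[(48,29,100),(48,-29,100),(48,29,52),(48,-29,52),(-48,29,100),(-48,-29,100)])
E
```

```text
cup in tool [ 5.6560e+00  1.8300e-01 -6.2382e+01  1.1000e-02 -2.0000e-02  1.6000e-02] res 3.5 world origin [619.4 -98.  122.7] axis [-0.425 -0.016  0.905] xdir [0.905 0.01  0.426]
cup in tool [ 1.0091e+01  6.7900e-01 -6.9750e+01 -1.0000e-03 -8.2000e-02  1.3000e-02] res 5.7 world origin [626.1 -97.4 117.1] axis [-0.48  -0.013  0.877] xdir [ 0.877 -0.002  0.48 ]
```

```bash
python3 -m crank '[[0,0.8,0,-0.03,-0.002,0,0.4],[0,1.6,0,-0.06,-0.004,0,0.4],[0,2.6,0,-0.09,-0.007,0,0.4],[0,3.6,0,-0.12,-0.009,0,0.4],[0,4.4,0,-0.14,-0.011,0,0.4],[0,4.813,0,-0.14,-0.011,-0.03,0.4],[0,4.813,0,-0.14,-0.011,-0.06,0.4],[0,4.813,0,-0.14,-0.011,-0.09,0.4],[0,4.813,0,-0.14,-0.011,-0.09,0.4],[0,4.813,0,-0.14,-0.011,-0.09,0.4]]'
python3 - <<'E'
from h import *
S,D=Cam("scene"),Cam("side");o=r.get_obs();print(o["eef_pos"])
a=cv2.resize(S.im[110:320,230:440],None,fx=1.9,fy=1.9);b=cv2.resize(D.im[180:390,200:410],None,fx=1.9,fy=1.9)
cv2.imwrite("pics/p5.png",np.hstack([a,b]))
E
```

```text
t: 7.22
eef_pos: [449.7, -109.4, 88.4]
orientation: [[1.0, 0.0, -0.0], [0.0, -1.0, 0.0], [-0.0, -0.0, -1.0]]
force: [-0.2, 0.1, -2.6]
finger_gap: 57.6
finger_force: 46.1
[ 450.60093882 -109.68356423   89.579486  ]
```

View pics/p5.png

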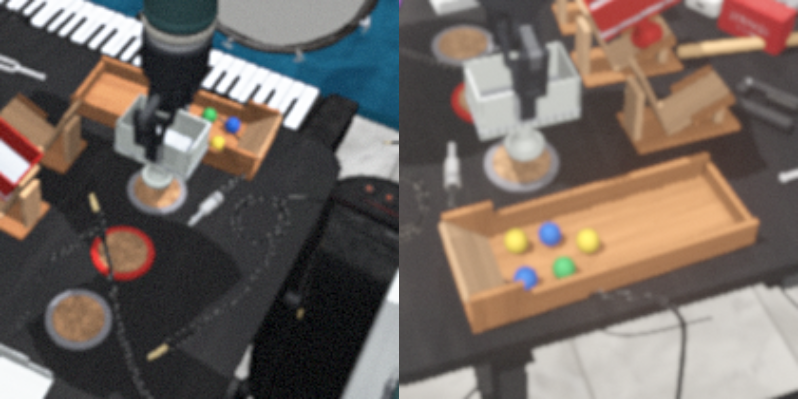

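```bash
python3 - <<'E'
from h import *
S,D=Cam("scene"),Cam("side")
for z in(20,25,30): print(z,S.plane([(312.6,202.1)],z).round(1),D.plane([(265.8,256.8)],z).round(1))
E
python3 -m crank '[[0,0,0,-0.001,0,-0.006,0.4],[0,0,0,-0.001,0,-0.012,0.4],[0,0,0,-0.001,0,-0.015,0.4],[0,0,0,-0.001,0,-0.015,0.4]]'
```

```text
20 [[ 457.9 -116.4   20. ]] [[ 458.  -103.3   20. ]]
25 [[ 456.2 -112.5   25. ]] [[ 456.7 -108.2   25. ]]
30 [[ 454.4 -108.6   30. ]] [[ 455.4 -113.1   30. ]]
t: 7.92
eef_pos: [447.8, -109.2, 72.7]
orientation: [[1.0, 0.0, -0.001], [0.0, -1.0, 0.0], [-0.001, -0.0, -1.0]]
force: [-0.0, -0.8, -2.1]
finger_gap: 57.6
finger_force: 46.2
```

```bash
for i in 1 ; do python3 -m crank '[[0,0,0,0,0,-0.001,0.4],[0,0,0,0,0,-0.001,0.4],[0,0,0,0,0,-0.001,0.4]]' | grep -A0 'force\|pos'; python3 -m crank '[[0,0,0,0,0,-0.001,0.4],[0,0,0,0,0,-0.001,0.4],[0,0,0,0,0,-0.001,0.4]]' | grep 'force\|pos';python3 -m crank '[[0,0,0,0,0,-0.001,0.4],[0,0,0,0,0,-0.001,0.4],[0,0,0,0,0,-0.001,0.4]]' | grep 'force\|pos'; done
```

```text
eef_pos: [448.4, -109.4, 72.4]
--
force: [0.0, -1.1, -1.6]
--
finger_force: 46.2
eef_pos: [448.3, -109.3, 71.3]
force: [0.5, 0.2, -1.7]
finger_force: 46.2
eef_pos: [448.3, -109.3, 70.2]
force: [-0.0, 0.7, -0.7]
finger_force: 46.2
```

```bash
python3 -m crank '[[0,0,0,0,0,-0.001,0.4],[0,0,0,0,0,-0.001,0.4],[0,0,0,0,0,-0.001,0.4]]' | grep 'force\|pos'; python3 -m crank '[[0,0,0,0,0,-0.001,0.4],[0,0,0,0,0,-0.001,0.4],[0,0,0,0,0,-0.001,0.4]]' | grep 'force\|pos'
```

```text
eef_pos: [448.2, -109.3, 69.2]
force: [0.4, 0.9, -2.8]
finger_force: 46.2
eef_pos: [448.4, -109.3, 68.3]
force: [0.2, -0.5, -1.5]
finger_force: 46.4
```

```bash
for i in 1 2 3; do python3 -m crank '[[0,0,0,0,0,-0.001,0.4],[0,0,0,0,0,-0.001,0.4],[0,0,0,0,0,-0.001,0.4]]' | grep ' \?force\|pos' ; done
```

```text
eef_pos: [448.6, -109.4, 68.2]
force: [-1.9, 0.3, 5.1]
finger_force: 47.1
eef_pos: [449.1, -109.4, 68.1]
force: [-2.1, 1.4, 11.0]
finger_force: 47.4
eef_pos: [449.6, -109.4, 68.0]
force: [-4.8, 3.9, 17.3]
finger_force: 48.0
```

```bash
python3 -m crank '[[0,0,0,-0.0007,0,0.0015,0.4],[0,0,0,-0.0007,0,0.0026,0.4],[0,0,0,-0.0007,0,0.0026,0.6],[0,0,0,-0.0007,0,0.0026,0.66],[0,0,0,-0.0007,0,0.0026,0.68],[0,0,0,-0.0007,0,0.0026,0.69],[0,0,0,-0.0007,0,0.0026,0.70],[0,0,0,-0.0007,0,0.0026,0.71],[0,0,0,-0.0007,0,0.0026,0.72],[0,0,0,-0.0007,0,0.0026,0.73]]' 20;python3 -m crank '[[0,0,0,0,0,0,0.75],[0,0,0,0,0,0,0.78],[0,0,0,0,0,0,0.82],[0,0,0,0,0,0,0.88],[0,0,0,0,0,0,0.94],[0,0,0,0,0,0,1],[0,0,0,0,0,0,1]]'; python3 -m crank '[[0,0,0,0,0,0.01,1],[0,0,0,0,0,0.03,1],[0,0,0,0,0,0.06,1],[0,0,0,0,0,0.1,1],[0,0,0,0.05,0.05,0.15,1],[0,0,0,0.1,0.1,0.2,1],[0,0,0,0.1,0.1,0.2,1]]'
cat > cups.py <<'E'
from h import *
import sys
S,D=Cam("scene"),Cam("side")
a=cv2.resize(S.im[110:320,210:420],None,fx=1.9,fy=1.9);b=cv2.resize(D.im[160:370,200:410],None,fx=1.9,fy=1.9)
cv2.imwrite(f"pics/{sys.argv[1]}.png",np.hstack([a,b]))
E
python3 cups.py p6
```

```text
t: 12.18
eef_pos: [447.5, -109.3, 67.9]
orientation: [[1.0, 0.0, -0.0], [0.0, -1.0, 0.0], [-0.0, -0.0, -1.0]]
force: [0.2, 0.6, 0.7]
finger_gap: 62.4
finger_force: 0.0
t: 13.05
eef_pos: [447.6, -109.3, 67.9]
orientation: [[1.0, 0.0, 0.0], [0.0, -1.0, -0.0], [0.0, 0.0, -1.0]]
force: [-0.5, -0.2, 0.8]
finger_gap: 85.3
finger_force: 0.0
t: 13.92
eef_pos: [549.3, -8.0, 270.9]
orientation: [[1.0, 0.0, 0.003], [0.0, -1.0, -0.0], [0.003, 0.0, -1.0]]
force: [0.2, -0.6, 0.4]
finger_gap: 85.8
finger_force: 0.0
```

View pics/p6.png

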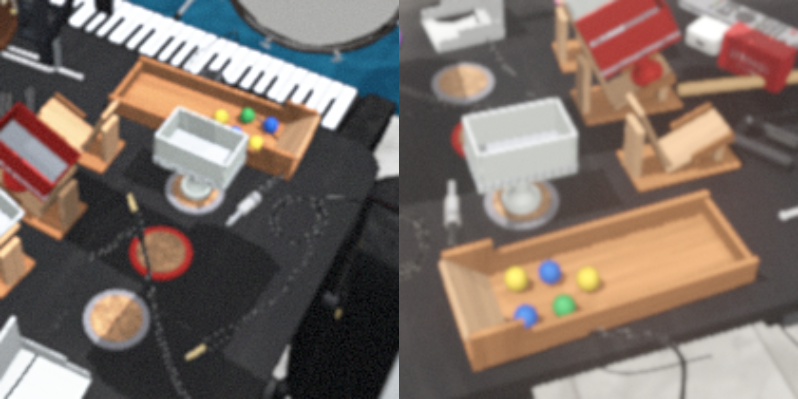

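```bash
python3 - <<'E'
from h import *
for y in(-.035,-.11):
    print((R.from_euler('z',y)*R.from_euler('y',-.42)).as_rotvec()/np.radians(5))
    # undo at placing keep yaw: from tilted back to vertical with yaw -> rotation about yawed y
    print((R.from_euler('z',y)*(R.from_euler('z',y)*R.from_euler('y',-.42)).inv()).as_rotvec()/np.radians(5))
E
python3 -m crank '[[0,-1.5,0,0.023,0.0235,-0.02,0.95],[0,-3,-0.2,0.023,0.0235,-0.04,0.95],[0.08,-4.81,-0.39,0.023,0.0235,-0.08,0.95],[0.08,-4.81,-0.39,0.023,0.0235,-0.08,0.95],[0.08,-4.81,-0.39,0.038,0.0235,-0.112,0.95],[0.08,-4.81,-0.39,0.053,0.0235,-0.145,0.95],[0.08,-4.81,-0.39,0.068,0.0235,-0.1785,0.95],[0.08,-4.81,-0.39,0.068,0.0235,-0.1785,0.95],[0.08,-4.81,-0.39,0.068,0.0235,-0.1785,0.95]]'
python3 - <<'E'
from h import *
c=Cam("wrist");h=cv2.cvtColor(c.im,cv2.COLOR_BGR2HSV);m=((h[...,0]<8)|(h[...,0]>172))&(h[...,1]>150)
m[:150]=0
for v in range(160,330,8):
    u=np.flatnonzero(m[v]);print(v,(u.min(),u.max(),len(u)) if len(u) else None,end="; ")
E
```

```text
[-0.08422475 -4.81235125 -0.39515708]
[0.1684152  4.80989791 0.        ]
[-0.26470492 -4.80796285 -1.24191557]
[0.528346   4.78375711 0.        ]
t: 15.15
eef_pos: [616.9, 13.8, 91.2]
orientation: [[0.912, -0.032, 0.408], [-0.034, -0.999, -0.001], [0.408, -0.014, -0.913]]
force: [0.3, -0.6, 0.1]
finger_gap: 81.0
finger_force: 0.0
160 None; 168 None; 176 (np.int64(208), np.int64(228), 21); 184 (np.int64(202), np.int64(332), 131); 192 (np.int64(194), np.int64(338), 145); 200 (np.int64(187), np.int64(344), 158); 208 (np.int64(181), np.int64(347), 167); 216 (np.int64(182), np.int64(346), 53); 224 (np.int64(183), np.int64(346), 53); 232 (np.int64(184), np.int64(345), 51); 240 (np.int64(185), np.int64(345), 50); 248 (np.int64(186), np.int64(344), 50); 256 (np.int64(187), np.int64(344), 46); 264 (np.int64(188), np.int64(343), 43); 272 (np.int64(189), np.int64(343), 40); 280 (np.int64(189), np.int64(342), 41); 288 (np.int64(190), np.int64(342), 42); 296 (np.int64(191), np.int64(341), 43); 304 (np.int64(192), np.int64(341), 44); 312 (np.int64(193), np.int64(340), 42); 320 (np.int64(194), np.int64(340), 47); 328 (np.int64(195), np.int64(340), 47);
```

```bash
python3 cupfit.py '[(180.5,208),(348,209),(206,176),(330,180)]' 1
```

```text
cup in tool [-7.3200e-01  2.4460e+00 -6.2878e+01 -1.3000e-02  0.0000e+00 -9.0000e-03] res 2.1 world origin [642.3  16.4  34.4] axis [-0.41   0.009  0.912] xdir [ 0.911 -0.048  0.41 ]
```

```bash
python3 - <<'E'
from h import *
d=np.radians(5)
print((R.from_euler('z',-.04)*R.from_rotvec(np.array([.08,-4.81,-.39])*d).inv()).as_rotvec()/d)
E
python3 -m crank '[[0,0,0,0,0.002,0,0.85],[0,0,0,0,0.002,0,0.7],[0,0,0,0,0.002,0,0.5],[0,0,0,0,0.002,0,0.5],[0,0,0,0,0.002,0,0.4],[0,0,0,0,0.002,0,0.4]]' 40; python3 -m crank '[[0,0,0,-0.01,0.002,0.022,0.4],[0,0,0,-0.02,0.002,0.045,0.4],[0,0,0,-0.03,0.002,0.07,0.4],[0,0,0,-0.04,0.002,0.09,0.4],[0,0,0,-0.04,0.002,0.09,0.4]]'
python3 - <<'E'
from h import *
c=Cam("wrist");h=cv2.cvtColor(c.im,cv2.COLOR_BGR2HSV);m=((h[...,0]<8)|(h[...,0]>172))&(h[...,1]>150)
m[:130]=0
for v in range(140,230,6):
    u=np.flatnonzero(m[v]);print(v,(u.min(),u.max(),len(u)) if len(u) else None,end="; ")
E
```

```text
[ 0.01620881  4.81040749 -0.06161493]
t: 16.0
eef_pos: [615.8, 16.4, 90.6]
orientation: [[0.912, -0.031, 0.409], [-0.034, -0.999, -0.0], [0.408, -0.014, -0.913]]
force: [-5.2, -0.5, 4.5]
finger_gap: 57.5
finger_force: 41.7
t: 16.62
eef_pos: [576.0, 18.3, 181.3]
orientation: [[0.911, -0.031, 0.411], [-0.034, -0.999, -0.0], [0.41, -0.014, -0.912]]
force: [0.4, 0.3, -2.1]
finger_gap: 57.0
finger_force: 47.3
140 None; 146 None; 152 None; 158 None; 164 None; 170 None; 176 (np.int64(231), np.int64(336), 106); 182 (np.int64(207), np.int64(342), 136); 188 (np.int64(202), np.int64(346), 145); 194 (np.int64(197), np.int64(351), 152); 200 (np.int64(192), np.int64(356), 165); 206 (np.int64(191), np.int64(355), 160); 212 (np.int64(191), np.int64(356), 36); 218 (np.int64(192), np.int64(356), 33); 224 (np.int64(192), np.int64(355), 32);
```

```bash
python3 cupfit.py '[(190,203),(357,201),(209,178),(337,174)]' 1
python3 -m crank '[[0,0.8,0,-0.03,-0.002,0,0.4],[0,1.6,0,-0.06,-0.006,0,0.4],[0,2.6,0,-0.09,-0.01,0,0.4],[0,3.6,0,-0.12,-0.016,0,0.4],[0,4.4,-0.03,-0.137,-0.02,0,0.4],[0.016,4.81,-0.06,-0.137,-0.02,-0.04,0.4],[0.016,4.81,-0.06,-0.137,-0.02,-0.08,0.4],[0.016,4.81,-0.06,-0.137,-0.02,-0.1,0.4],[0.016,4.81,-0.06,-0.137,-0.02,-0.105,0.4],[0.016,4.81,-0.06,-0.137,-0.02,-0.105,0.4]]'
python3 - <<'E'
from h import *
for n in("scene","side"):
    c=Cam(n);h=cv2.cvtColor(c.im,cv2.COLOR_BGR2HSV);m=(((h[...,0]<8)|(h[...,0]>172))&(h[...,1]>150)).astype(np.uint8)
    p=c.proj([(442,-2,25)])[0];print(n,p)
    u,v=p.astype(int)
    # red rows near foot
    for y in range(v-24,v+20,3):
        q=np.flatnonzero(m[y,u-35:u+35])+u-35;print(y,(q.min(),q.max(),len(q)) if len(q) else None,end="; ")
    print()
E
```

```text
cup in tool [ 6.9000e-02 -7.0800e-01 -6.0457e+01  1.8000e-02  2.4000e-02  5.0000e-03] res 3.9 world origin [599.7  17.5 123.4] axis [-0.385 -0.006  0.923] xdir [ 0.923 -0.016  0.385]
t: 17.98
eef_pos: [438.4, -1.8, 73.9]
orientation: [[0.999, -0.04, -0.001], [-0.04, -0.999, 0.0], [-0.001, -0.0, -1.0]]
force: [0.5, 0.2, -1.6]
finger_gap: 57.3
finger_force: 47.1
scene [294.97492205 236.46486673]
212 (np.int64(271), np.int64(316), 20); 215 (np.int64(271), np.int64(321), 23); 218 (np.int64(271), np.int64(321), 17); 221 (np.int64(271), np.int64(322), 13); 224 (np.int64(275), np.int64(321), 8); 227 (np.int64(296), np.int64(318), 6); 230 (np.int64(296), np.int64(316), 13); 233 (np.int64(296), np.int64(314), 19); 236 (np.int64(279), np.int64(312), 22); 239 (np.int64(278), np.int64(310), 21); 242 (np.int64(278), np.int64(301), 18); 245 (np.int64(278), np.int64(311), 17); 248 (np.int64(279), np.int64(310), 10); 251 (np.int64(281), np.int64(308), 12); 254 (np.int64(284), np.int64(304), 16); 
side [244.97562522 224.15081995]
200 (np.int64(219), np.int64(268), 23); 203 (np.int64(220), np.int64(268), 31); 206 (np.int64(221), np.int64(268), 33); 209 (np.int64(222), np.int64(267), 31); 212 (np.int64(223), np.int64(237), 15); 215 (np.int64(223), np.int64(235), 13); 218 None; 221 None; 224 None; 227 (np.int64(230), np.int64(231), 2); 230 (np.int64(229), np.int64(230), 2); 233 (np.int64(228), np.int64(230), 3); 236 (np.int64(229), np.int64(231), 3); 239 (np.int64(231), np.int64(232), 2); 242 None;
```

```bash
python3 -m crank '[[0,0,0,0.002,0,-0.002,0.4],[0,0,0,0.002,0,-0.004,0.4],[0,0,0,0.002,0,-0.004,0.4]]' | grep ' \?force\|pos'; for i in 1 2 3 4 5; do python3 -m crank '[[0,0,0,0,0,-0.001,0.4],[0,0,0,0,0,-0.001,0.4],[0,0,0,0,0,-0.001,0.4]]' | grep '^force\|pos' ; done
```

```text
eef_pos: [440.6, -1.8, 70.5]
force: [-0.5, 0.3, -1.4]
finger_force: 47.1
eef_pos: [440.5, -1.8, 69.3]
force: [-0.4, -0.1, -2.0]
eef_pos: [441.0, -1.9, 69.1]
force: [-2.4, -0.4, 5.5]
eef_pos: [441.3, -1.9, 69.0]
force: [-3.9, -0.4, 12.1]
eef_pos: [441.7, -2.0, 68.9]
force: [-5.8, 0.2, 18.1]
eef_pos: [442.1, -2.0, 68.8]
force: [-9.2, -0.7, 24.4]
```

```bash
python3 -m crank '[[0,0,0,-0.0005,0,0.0018,0.4],[0,0,0,-0.001,0,0.0036,0.4],[0,0,0,-0.001,0,0.0036,0.6],[0,0,0,-0.001,0,0.0036,0.66],[0,0,0,-0.001,0,0.0036,0.68],[0,0,0,-0.001,0,0.0036,0.69],[0,0,0,-0.001,0,0.0036,0.70],[0,0,0,-0.001,0,0.0036,0.71],[0,0,0,-0.001,0,0.0036,0.72],[0,0,0,-0.001,0,0.0036,0.73]]' 20;python3 -m crank '[[0,0,0,0,0,0,0.75],[0,0,0,0,0,0,0.78],[0,0,0,0,0,0,0.82],[0,0,0,0,0,0,0.88],[0,0,0,0,0,0,0.92],[0,0,0,0,0,0,0.95],[0,0,0,0,0,0,0.95]]'; python3 -m crank '[[0,0,0,0,0,0.01,0.95],[0,0,0,0,0,0.03,0.95],[0,0,0,0,0,0.06,0.95],[0,0,0,0,0,0.1,0.95],[0,0,0,0.05,0.05,0.15,0.95],[0,0,0.46,0.1,0.1,0.2,0.95],[0,0,0.46,0.1,0.1,0.2,0.95],[0,0,0.46,0.1,0.1,0.2,0.95]]'
```

```text
t: 21.58
eef_pos: [439.6, -1.8, 69.0]
orientation: [[0.999, -0.04, 0.0], [-0.04, -0.999, -0.0], [0.0, 0.0, -1.0]]
force: [-0.2, -0.6, 0.7]
finger_gap: 62.2
finger_force: 0.0
t: 22.45
eef_pos: [439.6, -1.8, 69.0]
orientation: [[0.999, -0.04, 0.0], [-0.04, -0.999, 0.0], [0.0, -0.0, -1.0]]
force: [0.2, 0.1, 0.7]
finger_gap: 81.3
finger_force: 0.0
t: 23.45
eef_pos: [542.8, 100.2, 272.8]
orientation: [[1.0, 0.003, 0.007], [0.003, -1.0, 0.001], [0.007, -0.001, -1.0]]
force: [-0.3, 0.1, 0.4]
finger_gap: 81.1
finger_force: 0.0
```

```bash
python3 -m crank '[[0,-1.5,0,0.038,0.014,-0.02,0.95],[0,-3,-0.6,0.038,0.014,-0.04,0.95],[-0.27,-4.81,-1.29,0.038,0.014,-0.08,0.95],[-0.27,-4.81,-1.29,0.038,0.014,-0.08,0.95],[-0.27,-4.81,-1.29,0.053,0.014,-0.112,0.95],[-0.27,-4.81,-1.29,0.067,0.015,-0.143,0.95],[-0.27,-4.81,-1.29,0.067,0.015,-0.143,0.95],[-0.27,-4.81,-1.29,0.067,0.015,-0.143,0.95]]'
python3 - <<'E'
from h import *
Cam("wrist").crop("w7",0,0,560,420,1.2)
E
```

```text
t: 24.45
eef_pos: [607.9, 112.9, 127.9]
orientation: [[0.907, -0.114, 0.406], [-0.104, -0.993, -0.046], [0.409, -0.0, -0.913]]
force: [0.7, 0.1, -0.2]
finger_gap: 81.1
finger_force: 0.0
```

View pics/w7.png

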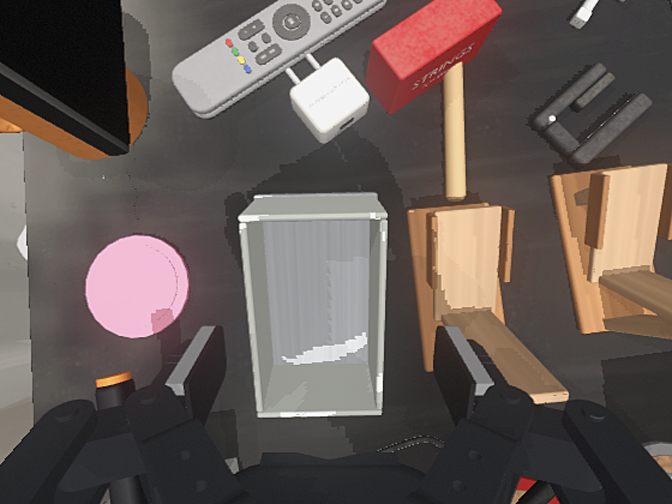

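```bash
python3 - <<'E'
from cupfit import *
fit([(240,219),(387,215),(255,416),(383,414),(253,195),(377,193)],1.2,[(48,29,100),(48,-29,100),(-48,29,100),(-48,-29,100),(48,29,52),(48,-29,52)])
E
```

```text
cup in tool [ 1.9110e+00  6.3040e+00 -1.0484e+02  1.5000e-02 -2.3000e-02  1.8000e-02] res 3.6 world origin [653.1 114.5  33.7] axis [-0.43   0.03   0.902] xdir [ 0.898 -0.089  0.431]
```

```bash
python3 - <<'E'
from h import *
d=np.radians(5)
print((R.from_euler('z',-.1)*R.from_rotvec(np.array([-.27,-4.81,-1.29])*d).inv()).as_rotvec()/d)
E
python3 -m crank '[[0,0,0,0.0024,0.0063,0.001,0.95],[0,0,0,0.0024,0.0063,0.001,0.95],[0,0,0,0.011,0.0053,-0.018,0.95],[0,0,0,0.0195,0.0045,-0.0375,0.95],[0,0,0,0.0195,0.0045,-0.0375,0.95],[0,0,0,0.0195,0.0045,-0.0375,0.8],[0,0,0,0.0195,0.0045,-0.0375,0.6],[0,0,0,0.0195,0.0045,-0.0375,0.5],[0,0,0,0.0195,0.0045,-0.0375,0.4],[0,0,0,0.0195,0.0045,-0.0375,0.4]]' 40; python3 -m crank '[[0,0,0,0,0,0,0.4],[0,0,0,-0.01,0.001,0.022,0.4],[0,0,0,-0.02,0.002,0.045,0.4],[0,0,0,-0.03,0.003,0.07,0.4],[0,0,0,-0.04,0.004,0.09,0.4],[0,0,0,-0.04,0.004,0.09,0.4]]'
```

```text
[0.50979251 4.78795983 0.16100246]
t: 25.8
eef_pos: [626.5, 117.8, 89.8]
orientation: [[0.906, -0.114, 0.407], [-0.104, -0.994, -0.046], [0.409, -0.001, -0.912]]
force: [-4.4, 0.1, 6.6]
finger_gap: 57.6
finger_force: 42.7
t: 26.55
eef_pos: [586.7, 122.1, 180.3]
orientation: [[0.906, -0.113, 0.408], [-0.104, -0.994, -0.045], [0.411, -0.002, -0.912]]
force: [-0.1, 0.1, -1.8]
finger_gap: 57.7
finger_force: 46.9
```

```bash
python3 -m crank '[[0.09,0.8,0,-0.03,-0.002,0,0.4],[0.17,1.6,0,-0.06,-0.006,0,0.4],[0.28,2.6,0.08,-0.09,-0.01,0,0.4],[0.4,3.6,0.12,-0.12,-0.016,0,0.4],[0.47,4.4,0.15,-0.1475,-0.019,0,0.4],[0.51,4.79,0.16,-0.1475,-0.019,-0.04,0.4],[0.51,4.79,0.16,-0.1475,-0.019,-0.08,0.4],[0.51,4.79,0.16,-0.1475,-0.019,-0.1,0.4],[0.51,4.79,0.16,-0.1475,-0.019,-0.108,0.4],[0.51,4.79,0.16,-0.1475,-0.019,-0.108,0.4]]';  python3 -m crank '[[0,0,0,0,0,-0.002,0.4],[0,0,0,0,0,-0.002,0.4],[0,0,0,0,0,-0.002,0.4]]' | grep ' \?force\|pos'; for i in 1 2 3 4; do python3 -m crank '[[0,0,0,0,0,-0.001,0.4],[0,0,0,0,0,-0.001,0.4],[0,0,0,0,0,-0.001,0.4]]' | grep '^force\|pos' ; done
```

```text
t: 27.8
eef_pos: [438.2, 102.5, 69.7]
orientation: [[0.995, -0.1, -0.002], [-0.1, -0.995, -0.0], [-0.002, 0.001, -1.0]]
force: [-0.3, 0.1, -1.4]
finger_gap: 57.5
finger_force: 46.6
eef_pos: [439.1, 102.8, 69.2]
force: [0.5, 0.5, -1.5]
finger_force: 46.6
eef_pos: [438.5, 102.7, 67.4]
force: [0.0, 0.1, -2.0]
eef_pos: [438.9, 102.7, 67.2]
force: [-2.6, 0.1, 5.1]
eef_pos: [439.3, 102.6, 67.1]
force: [-3.7, -2.8, 11.4]
eef_pos: [439.7, 102.5, 67.1]
force: [-6.1, -2.1, 17.4]
```

```bash
python3 -m crank '[[0,0,0,-0.0005,0,0.0015,0.4],[0,0,0,-0.0008,0,0.0026,0.4],[0,0,0,-0.0008,0,0.0026,0.6],[0,0,0,-0.0008,0,0.0026,0.66],[0,0,0,-0.0008,0,0.0026,0.68],[0,0,0,-0.0008,0,0.0026,0.69],[0,0,0,-0.0008,0,0.0026,0.70],[0,0,0,-0.0008,0,0.0026,0.71],[0,0,0,-0.0008,0,0.0026,0.72],[0,0,0,-0.0008,0,0.0026,0.73]]' 20;python3 -m crank '[[0,0,0,0,0,0,0.75],[0,0,0,0,0,0,0.78],[0,0,0,0,0,0,0.82],[0,0,0,0,0,0,0.88],[0,0,0,0,0,0,0.92],[0,0,0,0,0,0,0.95],[0,0,0,0,0,0,0.95]]'|head -2; python3 -m crank '[[0,0,0,0,0,0.01,0.95],[0,0,0,0,0,0.03,0.95],[0,0,0,0,0,0.06,0.95],[0,0,0.5,0,0,0.1,0.95],[0,0,1.15,0.05,0,0.15,0.95],[0,0,1.15,0.1,0,0.2,0.95],[0,0,1.15,0.12,0,0.25,0.95],[0,0,1.15,0.12,0,0.3,0.95],[0,0,1.15,0.12,0,0.3,0.95],[0,0,1.15,0.12,0,0.3,0.95]]'
python3 - <<'E'
from h import *
c=Cam("wrist");print(r.get_obs()["eef_pos"]);np.savez("w2.npz",W=c.W,im=c.im);c.crop("w8",0,0,560,420,1.4)
E
```

```text
t: 30.92
eef_pos: [437.8, 102.7, 67.1]
orientation: [[0.995, -0.1, -0.0], [-0.1, -0.995, 0.0], [-0.0, -0.0, -1.0]]
force: [0.7, -0.4, 0.1]
finger_gap: 62.4
finger_force: 0.0
t: 31.8
eef_pos: [437.8, 102.7, 67.1]
t: 33.05
eef_pos: [557.6, 102.7, 367.5]
orientation: [[1.0, 0.001, 0.0], [0.001, -1.0, 0.0], [0.0, -0.0, -1.0]]
force: [-0.1, 0.0, -1.6]
finger_gap: 80.7
finger_force: 0.0
[556.97446119 102.59952845 366.09125525]
```

View pics/w8.png

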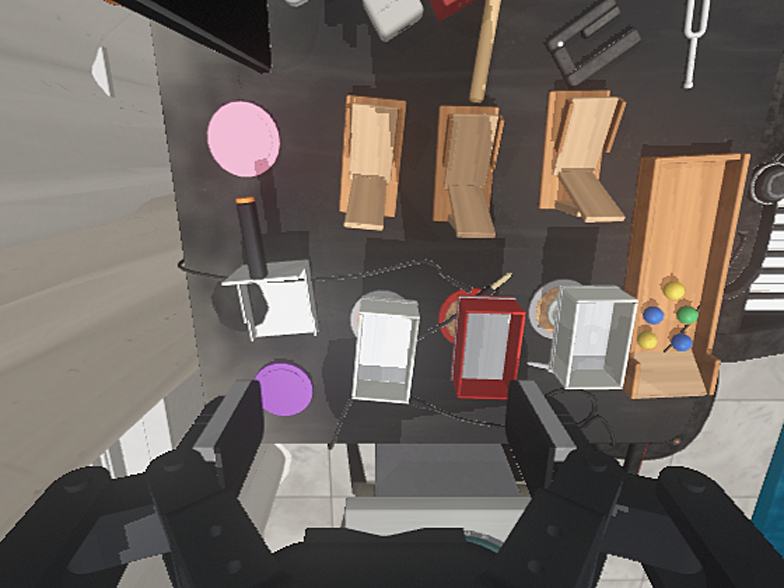

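```bash
python3 - <<'E'
import numpy as np,io,contextlib
with contextlib.redirect_stdout(io.StringIO()):
    from fit2 import *
for k,q in dict(red=[(458,398),(515,399),(524,305),(464,307)],B=[(362,302),(418,303),(411,404),(353,398)],A=[(629,387),(637,299),(572,298),(565,387)]).items():
    P=c.plane(w(q),106);print(k,P.mean(0).round(1))
for P,px in (([(40,39,70),(-50,-39,0),(-50,39,0),(118,0,77)],[(222,282),(316,334),(253,338),(246,200)]),([(40,39,70),(40,-39,70),(-50,-39,0),(-50,39,0),(118,0,77)],[(222,282),(307,263),(316,334),(253,338),(246,200)])):
    x,f=rig(P,px,(470,220,0));print(x,f)
    print((c.proj(R.from_euler('z',x[2]).apply([(40,39,70),(40,-39,70),(-22,-39,28),(-50,-39,0),(-50,39,0),(118,0,77),(40,0,77),(40,-39,28)])+[x[0],x[1],0])*1.4).round(0).tolist())
print("tray",*rig([(131,48,30),(131,-48,30),(-139,48,46),(-139,-48,46)],[(640,158),(750,154),(630,397),(714,395)],(498,-231,0)))
E
```

```text
red [444.  -3. 106.]
B [444.3  99.7 106. ]
A [ 454.4 -110.4  106. ]
[4.69417e+02 2.25592e+02 5.20000e-02] [[-0.4, -0.2], [0.3, -1.0], [0.0, -1.7], [0.1, 2.0]]
[[221.0, 282.0], [298.0, 278.0], [311.0, 320.0], [316.0, 333.0], [253.0, 336.0], [246.0, 203.0], [258.0, 282.0], [305.0, 267.0]]
[4.72964e+02 2.22662e+02 7.10000e-02] [[0.9, -2.0], [-5.2, 7.8], [2.4, -3.3], [2.1, -3.2], [0.4, -0.6]]
[[223.0, 279.0], [300.0, 274.0], [313.0, 316.0], [319.0, 329.0], [256.0, 334.0], [247.0, 199.0], [260.0, 278.0], [306.0, 264.0]]
tray [ 4.98690e+02 -2.24627e+02  7.70000e-02] [[5.4, 0.8], [-4.8, -1.7], [0.1, 1.6], [-0.7, -0.9]]
```

```bash
python3 -m crank '[[0,0,0,-0.13,-0.332,-0.04,0.95],[0,0,0,-0.13,-0.332,-0.04,0.95],[0,0,0,-0.13,-0.332,-0.04,0.95],[0,0,0,-0.13,-0.332,-0.04,0.95],[0,0,0,-0.13,-0.332,-0.04,0.95],[0,0,0,-0.13,-0.332,-0.04,0.95],[0,0,0,-0.13,-0.332,-0.04,0.95],[0,0,0,-0.13,-0.332,-0.04,0.95],[0,0,0,-0.13,-0.332,-0.04,0.95]]'|head -2
cat > tray.py <<'E'
from h import *
c=Cam("wrist");print(r.get_obs()["eef_pos"].round(1));cv2.imwrite("tray.png",c.im);np.savez("w3.npz",W=c.W)
h=cv2.cvtColor(c.im,cv2.COLOR_BGR2HSV);m=((h[...,0]>5)&(h[...,0]<25)&(h[...,1]>70)&(h[...,2]>60)).astype(np.uint8)
n,l,st,ce=cv2.connectedComponentsWithStats(m);e=c.proj([(560,-229,10)])[0].astype(int)
k=l[e[1],e[0]];print("comp",k,st[k])
m=l==k
L=[];Rr=[]
for v in range(st[k][1]+8,st[k][1]+st[k][3]-8,4):
    u=np.flatnonzero(m[v])
    a=c.plane([(u.min()-.5,v),(u.max()+.5,v)],30);L.append(a[0]);Rr.append(a[1])
L,Rr=np.array(L),np.array(Rr)
for q in (L,Rr):
    s=(q[:,0]>415)&(q[:,0]<620);p=np.polyfit(q[s,0]-498,q[s,1],1);rr=q[s,1]-np.polyval(p,q[s,0]-498)
    g=np.abs(rr)<3;p=np.polyfit(q[s,0][g]-498,q[s,1][g],1);print(p.round(4),g.sum(),len(g),np.abs(rr).max().round(1))
print(np.c_[L[::6,:2],Rr[::6,1]].round(0).tolist())
E
python3 tray.py
```

```text
t: 34.28
eef_pos: [428.1, -228.1, 326.7]
[ 428.2 -228.1  326.9]
comp 3 [  228     0    86   220 15623]
[ 4.980000e-02 -1.799978e+02] 42 42 0.8
[ 4.790000e-02 -2.769834e+02] 42 42 0.6
[[617.0, -174.0, -272.0], [591.0, -176.0, -273.0], [565.0, -177.0, -274.0], [537.0, -179.0, -275.0], [509.0, -180.0, -277.0], [479.0, -180.0, -278.0], [447.0, -182.0, -279.0], [414.0, -184.0, -282.0], [380.0, -184.0, -285.0]]
```

```bash
python3 -m crank '[[0,0,0,0.03,0.45,-0.03,0.95],[0,0,0,0.03,0.45,-0.03,0.95],[0,0,0,0.03,0.45,-0.03,0.95],[0,0,0,0.03,0.45,-0.03,0.95],[0,0,0,0.03,0.45,-0.03,0.95],[0,0,0,0.03,0.45,-0.03,0.95],[0,0,0,0.03,0.45,-0.03,0.95],[0,0,0,0.03,0.45,-0.03,0.95],[0,0,0,0.03,0.45,-0.03,0.95],[0,0,0,0.03,0.45,-0.03,0.95]]'|head -2
python3 - <<'E'
from h import *
c=Cam("wrist");np.savez("w2.npz",W=c.W);c.crop("w9",0,0,560,420,1.4);print(r.get_obs()["eef_pos"])
E
```

```text
t: 35.58
eef_pos: [457.7, 219.8, 297.2]
[457.85353187 219.4608191  297.31139824]
```

View pics/w9.png

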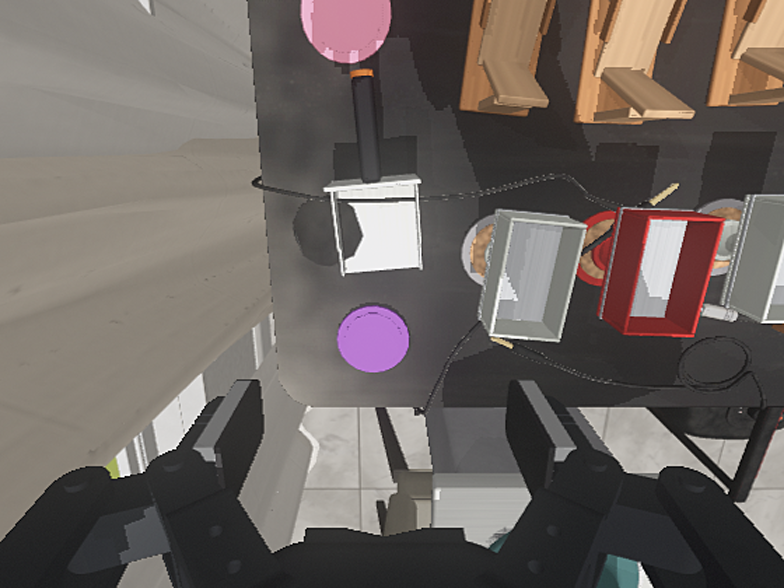

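```bash
python3 - <<'E'
import io,contextlib
with contextlib.redirect_stdout(io.StringIO()):
    from fit2 import *
for P,px in (([(40,39,70),(40,-39,70),(-50,-39,0),(-50,39,0),(118,0,77)],[(325,184),(421,176),(421,269),(344,276),(362,70)]),([(-50,-39,0),(-50,39,0),(118,0,77),(40,0,77)],[(421,269),(344,276),(362,70),(369,178)])):
    print(*rig(P,px,(470,220,0)))
E
```

```text
[4.71529e+02 2.24260e+02 8.40000e-02] [[-0.8, 1.4], [0.4, 1.1], [0.0, -2.9], [-0.2, -3.3], [0.4, 1.8]]
[4.71762e+02 2.25121e+02 8.50000e-02] [[-0.5, -3.1], [-0.7, -3.5], [-0.6, 1.5], [1.6, 3.0]]
```

```bash
python3 -m crank '[[0,0,0.5,0.0916,0.01,-0.05,0.6],[0,0,0.92,0.0916,0.01,-0.1,0.6],[0,0,0.92,0.0916,0.01,-0.16,0.6],[0,0,0.92,0.0916,0.01,-0.2,0.6],[0,0,0.92,0.0916,0.01,-0.23,0.6],[0,0,0.92,0.0916,0.01,-0.248,0.6],[0,0,0.92,0.0916,0.01,-0.248,0.6],[0,0,0.92,0.0916,0.01,-0.248,0.4],[0,0,0.92,0.0916,0.01,-0.248,0.25]]' 110; python3 -m crank '[[0,0,0,0,0,0,0.2],[0,0,0,0,0,0,0.1],[0,0,0,0,0,0,0.05],[0,0,0,0,0,0,0],[0,0,0,0,0,0,0],[0,0,0,0,0,0,0],[0,0,0,0,0,0,0]]'
```

```text
t: 36.8
eef_pos: [551.0, 231.2, 51.2]
orientation: [[0.997, 0.081, 0.003], [0.081, -0.997, 0.001], [0.003, -0.001, -1.0]]
force: [-0.7, -0.0, 0.3]
finger_gap: 21.6
finger_force: 0.0
t: 37.67
eef_pos: [550.5, 231.3, 50.6]
orientation: [[0.997, 0.081, 0.002], [0.081, -0.997, 0.001], [0.002, -0.001, -1.0]]
force: [0.9, 0.5, 6.2]
finger_gap: 13.9
finger_force: 107.3
```

```bash
python3 -m crank '[[0,0,0,0,0,0.01,0],[0,0,0,0,0,0.03,0],[0,0,0,0,0,0.06,0],[0,0,0,0,0,0.1,0],[0,0,0,0,0,0.14,0],[0,0,0,0,0,0.15,0],[0,0,0,0,0,0.15,0]]'; python3 -m crank '[[0,0,0,0.01,-0.045,0.01,0],[0,0,0,0.02,-0.09,0.01,0],[0,0,0,0.03,-0.135,0.01,0],[0,0,-0.1,0.04,-0.18,0.01,0],[0,0,-0.2,0.05,-0.225,0.01,0],[0,0,-0.36,0.06,-0.27,0.01,0],[0,0,-0.36,0.07,-0.315,0.01,0],[0,0,-0.36,0.08,-0.36,0.01,0],[0,0,-0.36,0.09,-0.405,0.01,0],[0,0,-0.36,0.1025,-0.451,0.01,0]]'; python3 -m crank '[[0,0,0,0,0,0,0],[0,0,0,0,0,0,0]]'; python3 - <<'E'
from h import *
c=Cam("wrist");cv2.imwrite("tr2.png",c.im);np.savez("w2.npz",W=c.W);c.crop("w10",0,0,560,420,1.4);print(r.get_obs()["eef_pos"])
E
```

```text
t: 38.55
eef_pos: [549.6, 230.7, 199.7]
orientation: [[0.997, 0.081, 0.001], [0.081, -0.997, 0.0], [0.001, -0.0, -1.0]]
force: [-0.1, 0.1, -2.0]
finger_gap: 14.2
finger_force: 107.3
t: 39.8
eef_pos: [650.4, -221.1, 205.5]
orientation: [[0.999, 0.049, -0.005], [0.049, -0.999, 0.002], [-0.005, -0.002, -1.0]]
force: [1.3, -0.3, -0.4]
finger_gap: 13.7
finger_force: 107.4
t: 40.05
eef_pos: [650.5, -219.7, 206.2]
orientation: [[0.999, 0.049, -0.004], [0.049, -0.999, 0.002], [-0.004, -0.002, -1.0]]
force: [0.6, 0.6, -2.4]
finger_gap: 13.9
finger_force: 107.7
[ 650.7088267  -219.14393272  206.85860834]
```

View pics/w10.png

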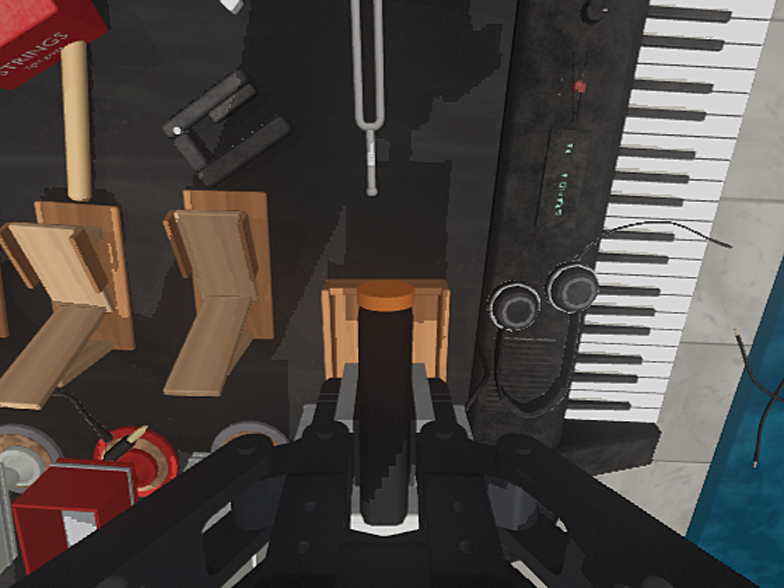

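```bash
cat > sc.py <<'E'
from h import *
import sys
V=np.array([(x,y,z) for y in(-39,39) for x,z in((-50,0),(-49,18),(-22,28),(40,0),(40,70),(36,70))],float)
def run(grip=79,h0=50.6,names=("side","scene")):
    o=r.get_obs();p0=np.array(o["eef_pos"]);T=np.array(o["orientation"])@np.diag([1,-1,-1])
    obs=[]
    for n in names:
        c=Cam(n);h=cv2.cvtColor(c.im,cv2.COLOR_BGR2HSV)
        F=lambda p:c.proj((R.from_euler('y',p[2]).apply(V-[79,0,50])+[79-grip+p[0],0,50-h0+p[1]])@T.T+p0)
        pred=cv2.convexHull(F([0,0,0]).astype(np.float32));x,y,w,hh=cv2.boundingRect(pred)
        m=((h[...,1]<45)&(h[...,2]>95)).astype(np.uint8);z=np.zeros_like(m);z[max(y-12,0):y+hh+12,max(x-12,0):x+w+12]=1;m*=z
        k,l,st,ce=cv2.connectedComponentsWithStats(m);i=1+np.argmax(st[1:,4]);mm=(l==i).astype(np.uint8)
        obs.append((c,F,mm));print(n,"pred",(x,y,w,hh),"comp",st[i])
    for (c,F,mm),n in zip(obs,names):
        pts=cv2.findContours(mm,cv2.RETR_EXTERNAL,cv2.CHAIN_APPROX_NONE)[0][0];H=cv2.convexHull(pts)[:,0].astype(float)
        Q=np.r_[[H]] if 0 else np.vstack([a+(b-a)*t for a,b in zip(H,np.roll(H,-1,0)) for t in np.linspace(0,1,max(2,int(np.linalg.norm(b-a)/3)),endpoint=False)])
        def g(p):
            ph=cv2.convexHull(F(p).astype(np.float32));return [cv2.pointPolygonTest(ph,(float(u),float(v)),True) for u,v in Q]
        q=least_squares(lambda s:g([s[0],s[1],s[2]/100]),[0.1,.1,.5],diff_step=[5,5,.5],loss='soft_l1')
        print(n,"dx,dz,pitch(1e-2)",q.x.round(2),"rms0",np.sqrt(np.mean(np.square(g([0,0,0])))).round(2),"rms",np.sqrt(np.mean(np.square(g([q.x[0],q.x[1],q.x[2]/100])))).round(2))
run()
E
python3 sc.py
```

```text
side pred (315, 175, 83, 80) comp [ 314  163   95   92 4786]
scene pred (272, 79, 50, 55) comp [ 260   80   74   66 2677]
side dx,dz,pitch(1e-2) [ 3.29  9.85 12.32] rms0 15.12 rms 12.19
scene dx,dz,pitch(1e-2) [-5.87 -2.17  3.96] rms0 12.8 rms 12.31
```

```bash
python3 -m crank '[[0,0,0,0,-0.001,-0.04,0],[0,0,0,0,-0.001,-0.08,0],[0,0,0,0,-0.001,-0.1,0],[0,0,0,0,-0.001,-0.11,0],[0,0,0,0,-0.001,-0.11,0],[0,0,0,0,-0.001,-0.11,0]]'; python3 -m crank '[[0,0,0,0,0,-0.01,0],[0,0,0,0,0,-0.02,0],[0,0,0,0,0,-0.025,0],[0,0,0,0,0,-0.03,0],[0,0,0,0,0,-0.03,0],[0,0,0,0,0,-0.03,0]]'
```

```text
t: 40.95
eef_pos: [653.2, -221.7, 101.1]
orientation: [[0.999, 0.05, 0.003], [0.05, -0.999, -0.001], [0.003, 0.001, -1.0]]
force: [-0.8, 0.0, -1.6]
finger_gap: 14.3
finger_force: 107.7
t: 41.7
eef_pos: [652.1, -221.4, 69.2]
orientation: [[0.999, 0.049, 0.0], [0.049, -0.999, -0.0], [0.0, 0.0, -1.0]]
force: [-0.6, -0.3, -1.0]
finger_gap: 14.1
finger_force: 107.7
```

```bash
python3 -m crank '[[0,0,0,0,0,-0.004,0],[0,0,0,0,0,-0.008,0],[0,0,0,0,0,-0.012,0],[0,0,0,0,0,-0.012,0],[0,0,0,0,0,-0.012,0]]'|grep '^force\|pos'; for i in 1 2 3 4; do python3 -m crank '[[0,0,0,0,0,-0.001,0],[0,0,0,0,0,-0.001,0],[0,0,0,0,0,-0.001,0]]'|grep '^force\|pos'; done; python3 -c "
from bench import r;print(r.get_obs()['ft_torque'])"
```

```text
eef_pos: [651.9, -221.3, 57.0]
force: [0.1, -0.3, -1.9]
eef_pos: [651.9, -221.3, 56.2]
force: [-0.8, 0.3, -1.7]
eef_pos: [651.8, -221.3, 55.0]
force: [0.3, 0.3, -2.0]
eef_pos: [652.3, -221.4, 54.7]
force: [0.4, 1.5, 2.8]
eef_pos: [652.5, -221.4, 54.4]
force: [-1.4, 1.1, 7.1]
[ 0.27751432  0.4628084  -0.02071846]
```

```bash
python3 -m crank '[[0,0,0,-0.005,-0.0002,0.0006,0],[0,0,0,-0.01,-0.0005,0.0006,0],[0,0,0,-0.015,-0.0007,0.0006,0],[0,0,0,-0.02,-0.001,0.0006,0],[0,0,0,-0.025,-0.0012,0.0006,0],[0,0,0,-0.03,-0.0015,0.0006,0],[0,0,0,-0.035,-0.0017,0.0006,0],[0,0,0,-0.04,-0.002,0.0006,0],[0,0,0,-0.045,-0.0022,0.0006,0],[0,0,0,-0.05,-0.0025,0.0006,0]]';python3 -m crank '[[0,0,0,-0.005,-0.0002,0,0],[0,0,0,-0.01,-0.0005,0,0],[0,0,0,-0.015,-0.0007,0,0],[0,0,0,-0.02,-0.001,0,0],[0,0,0,-0.025,-0.0012,0,0],[0,0,0,-0.03,-0.0015,0,0],[0,0,0,-0.035,-0.0017,0,0],[0,0,0,-0.04,-0.002,0,0],[0,0,0,-0.045,-0.0022,0,0],[0,0,0,-0.05,-0.0025,0,0]]'
cat > beads.py <<'E'
from h import *
# tray-frame positions of coloured blobs (assume z given) from scene & side & wrist
Z=15
for n in("scene","side","wrist"):
    c=Cam(n);h=cv2.cvtColor(c.im,cv2.COLOR_BGR2HSV)
    if n=="wrist": continue
    z=np.zeros(h.shape[:2],np.uint8);a=.049
    P=[(498.4+x*np.cos(a)-y*np.sin(a),-228.5+x*np.sin(a)+y*np.cos(a),q) for x in(-150,131) for y in(-48,48) for q in(0,70)]
    cv2.fillConvexPoly(z,cv2.convexHull(c.proj(P).astype(np.int32)),1)
    for col,lo,hi in(("yel",22,36),("grn",40,90),("blu",95,130)):
        m=((h[...,0]>=lo)&(h[...,0]<=hi)&(h[...,1]>110)&(h[...,2]>50)).astype(np.uint8)*z
        k,l,st,ce=cv2.connectedComponentsWithStats(m)
        for i in range(1,k):
            if st[i,4]>12:
                q=c.plane([ce[i]],Z)[0]-[498.4,-228.5,0];print(n,col,st[i,4],ce[i].round(0),"tray xy",(q[0]*np.cos(a)+q[1]*np.sin(a)).round(0),(q[1]*np.cos(a)-q[0]*np.sin(a)).round(0))
E
python3 beads.py
```

```text
t: 45.08
eef_pos: [603.1, -224.3, 54.8]
orientation: [[0.999, 0.049, 0.003], [0.049, -0.999, -0.001], [0.003, 0.001, -1.0]]
force: [4.2, 0.5, 5.3]
finger_gap: 14.4
finger_force: 108.7
t: 46.32
eef_pos: [553.2, -226.9, 54.8]
orientation: [[0.999, 0.049, 0.003], [0.049, -0.999, -0.001], [0.003, 0.001, -1.0]]
force: [3.0, 0.8, 5.2]
finger_gap: 14.2
finger_force: 108.7
scene yel 66 [351. 181.] tray xy -90.0 1.0
scene grn 35 [352. 172.] tray xy -81.0 -32.0
scene blu 41 [356. 177.] tray xy -96.0 -18.0
scene blu 35 [344. 184.] tray xy -77.0 17.0
side yel 216 [256. 313.] tray xy -91.0 10.0
side grn 14 [271. 326.] tray xy -78.0 -24.0
side blu 69 [262. 304.] tray xy -76.0 25.0
side blu 73 [257. 324.] tray xy -97.0 -11.0
```

```bash
python3 -m crank '[[0,0,0,-0.002,-0.0001,0,0],[0,0,0,-0.004,-0.0002,0,0],[0,0,0,-0.006,-0.0003,0,0],[0,0,0,-0.008,-0.0004,0,0],[0,0,0,-0.010,-0.0005,0,0],[0,0,0,-0.012,-0.0006,0,0],[0,0,0,-0.014,-0.0007,0,0],[0,0,0,-0.016,-0.0008,0,0],[0,0,0,-0.018,-0.0009,0,0],[0,0,0,-0.02,-0.001,0,0]]';for i in 1 2 3; do python3 -m crank '[[0,0,0,-0.001,0,0,0],[0,0,0,-0.002,-0.0001,0,0]]'|grep '^force\|pos'; done; python3 beads.py
```

```text
t: 47.72
eef_pos: [533.3, -227.9, 54.8]
orientation: [[0.999, 0.049, 0.003], [0.049, -0.999, -0.001], [0.003, 0.001, -1.0]]
force: [4.2, 0.7, 4.7]
finger_gap: 14.3
finger_force: 108.7
eef_pos: [531.3, -228.0, 54.8]
force: [4.3, 0.5, 5.2]
eef_pos: [529.3, -228.1, 54.8]
force: [4.1, 1.0, 4.7]
eef_pos: [528.1, -228.2, 54.9]
force: [7.6, 0.9, 4.2]
scene yel 44 [347. 183.] tray xy -84.0 10.0
scene grn 30 [354. 173.] tray xy -85.0 -29.0
scene blu 45 [355. 180.] tray xy -96.0 -9.0
side yel 201 [255. 308.] tray xy -91.0 22.0
side grn 21 [267. 326.] tray xy -83.0 -20.0
side blu 75 [269. 301.] tray xy -62.0 26.0
side blu 96 [256. 320.] tray xy -97.0 -4.0
```

```bash
for i in 1 2; do python3 -m crank '[[0,0,0,-0.001,0,0,0],[0,0,0,-0.0015,-0.0001,0,0]]'|grep '^force\|pos'; done; python3 beads.py
```

```text
eef_pos: [527.8, -228.3, 55.4]
force: [9.3, 1.9, 3.1]
eef_pos: [527.5, -228.4, 55.9]
force: [10.8, 3.2, 4.9]
scene yel 39 [347. 183.] tray xy -84.0 10.0
scene grn 30 [354. 173.] tray xy -85.0 -29.0
scene blu 44 [355. 179.] tray xy -96.0 -10.0
side yel 202 [255. 308.] tray xy -91.0 22.0
side grn 22 [266. 326.] tray xy -84.0 -20.0
side blu 74 [269. 301.] tray xy -62.0 26.0
side blu 93 [256. 321.] tray xy -97.0 -5.0
```

```bash
python3 -m crank '[[-0.02,0.5,0,-0.0005,0,0.0005,0],[-0.05,1,0,-0.0029,-0.0001,-0.0006,0],[-0.075,1.5,0,-0.0054,-0.0002,-0.0026,0],[-0.1,2,0,-0.0079,-0.0004,-0.0046,0],[-0.12,2.5,0,-0.011,-0.0005,-0.0067,0],[-0.15,3,0,-0.0138,-0.0007,-0.0088,0],[-0.2,4,0,-0.0205,-0.001,-0.0133,0],[-0.25,5,0,-0.028,-0.0014,-0.018,0],[-0.25,5,0,-0.028,-0.0014,-0.018,0],[-0.25,5,0,-0.028,-0.0014,-0.015,0]]'; python3 beads.py
```

```text
t: 50.52
eef_pos: [493.7, -228.9, 37.9]
orientation: [[0.904, 0.049, -0.424], [0.045, -0.999, -0.02], [-0.425, -0.001, -0.905]]
force: [0.1, -0.3, -1.7]
finger_gap: 14.0
finger_force: 107.8
scene yel 46 [344. 176.] tray xy -68.0 -9.0
scene yel 28 [355. 176.] tray xy -92.0 -21.0
scene grn 24 [348. 168.] tray xy -65.0 -41.0
scene blu 27 [351. 171.] tray xy -76.0 -33.0
side yel 98 [253. 307.] tray xy -92.0 24.0
side yel 56 [270. 306.] tray xy -65.0 15.0
side blu 79 [249. 296.] tray xy -93.0 49.0
side blu 93 [264. 315.] tray xy -80.0 3.0
```

```bash
python3 -m crank '[[0,0,0,0.001,0,0.01,0],[0,0.5,0,0.002,0,0.025,0],[0,1,0,0.002,0,0.05,0],[0,1,0,0.002,0,0.08,0],[0,1,0,0.002,0,0.11,0],[0,1,0,0.002,0,0.14,0],[0,1,0,0.002,0,0.16,0],[0,1,0,0.002,0,0.16,0],[0,1,0,0.002,0,0.16,0]]'
cat > tri.py <<'E'
from h import *
# list all bead-coloured blobs; triangulate same-colour pairs between scene & side
B={}
cs={n:Cam(n) for n in("scene","side")}
for n,c in cs.items():
    h=cv2.cvtColor(c.im,cv2.COLOR_BGR2HSV)
    z=np.zeros(h.shape[:2],np.uint8);P=[(x,y,q) for x in(330,680) for y in(-300,60) for q in(0,330)]
    cv2.fillConvexPoly(z,cv2.convexHull(c.proj(P).astype(np.int32)),1)
    for col,lo,hi in(("yel",23,36),("grn",40,85),("blu",105,125)):
        m=((h[...,0]>=lo)&(h[...,0]<=hi)&(h[...,1]>120)&(h[...,2]>50)).astype(np.uint8)*z
        k,l,st,ce=cv2.connectedComponentsWithStats(m)
        B[n,col]=[(ce[i],st[i,4]) for i in range(1,k) if 14<st[i,4]<400]
def ray(c,p):
    o=-c.W[:3,:3].T@c.W[:3,3];d=np.r_[(p-c.c)/c.f,1]@c.W[:3,:3];return o,d/np.linalg.norm(d)
for col in("yel","grn","blu"):
    for p,a in B["scene",col]:
        for q,b in B["side",col]:
            o1,d1=ray(cs["scene"],p);o2,d2=ray(cs["side"],q)
            t=np.linalg.lstsq(np.c_[d1,-d2],o2-o1,rcond=None)[0];x1,x2=o1+t[0]*d1,o2+t[1]*d2
            if np.linalg.norm(x1-x2)<18: print(col,a,b,((x1+x2)/2).round(0),"gap",np.linalg.norm(x1-x2).round(0))
    print(col,"scene",[(tuple(p.round().astype(int)),int(a)) for p,a in B["scene",col]],"side",[(tuple(p.round().astype(int)),int(a)) for p,a in B["side",col]])
E
python3 tri.py
```

```text
t: 51.8
eef_pos: [496.3, -229.0, 197.7]
orientation: [[0.864, 0.049, -0.501], [0.045, -0.999, -0.02], [-0.501, -0.005, -0.865]]
force: [-0.7, 0.5, -3.2]
finger_gap: 14.4
finger_force: 107.7
yel 40 42 [ 432. -230.  196.] gap 3.0
yel 36 117 [ 404. -231.  208.] gap 1.0
yel scene [((np.int64(353), np.int64(123)), 40), ((np.int64(365), np.int64(122)), 36)] side [((np.int64(251), np.int64(230)), 117), ((np.int64(271), np.int64(232)), 42)]
grn scene [((np.int64(357), np.int64(115)), 22)] side []
blu 23 74 [ 407. -219.  222.] gap 12.0
blu 23 66 [ 419. -243.  204.] gap 2.0
blu scene [((np.int64(360), np.int64(118)), 23)] side [((np.int64(247), np.int64(219)), 74), ((np.int64(264), np.int64(236)), 66)]
```

```bash
python3 -m crank '[[0,0,0.4,-0.001,0.008,0.006,0],[0,0,1.2,-0.003,0.026,0.012,0],[0,0,2.1,-0.006,0.047,0.016,0],[0,0,3,-0.0083,0.067,0.016,0],[0,0,3.9,-0.0107,0.087,0.016,0],[0,0,4.8,-0.013,0.107,0.016,0],[0,0,5.7,-0.0157,0.127,0.016,0],[0,0,6.6,-0.018,0.148,0.016,0],[0,0,7.5,-0.0207,0.168,0.016,0],[0,0,8.5,-0.0234,0.19,0.016,0]]';python3 -m crank '[[0,0,0.9,-0.002,0.02,0,0],[0,0,1.8,-0.005,0.04,0,0],[0,0,2.7,-0.0075,0.06,0,0],[0,0,3.6,-0.01,0.08,0,0],[0,0,4.5,-0.0125,0.1,0,0],[0,0,5.4,-0.015,0.12,0,0],[0,0,6.3,-0.0175,0.14,0,0],[0,0,7.2,-0.02,0.16,0,0],[0,0,8,-0.022,0.178,0,0],[0,0,8.47,-0.0233,0.1896,0,0]]';python3 -m crank '[[0,0,0,0,0,0,0],[0,0,0,0,0,0,0],[0,0,0,0,0,0,0]]'; python3 -c "
from bench import r;print(r.get_obs()['joint_positions'])"; python3 tri.py
```

```text
t: 53.15
eef_pos: [472.9, -38.0, 214.5]
orientation: [[0.604, 0.714, -0.354], [0.62, -0.7, -0.355], [-0.501, -0.005, -0.866]]
force: [0.0, 0.6, -3.2]
finger_gap: 14.4
finger_force: 107.7
t: 54.4
eef_pos: [449.3, 151.5, 214.5]
orientation: [[0.03, 0.999, -0.023], [0.865, -0.037, -0.5], [-0.501, -0.005, -0.866]]
force: [-0.5, -0.1, -2.2]
finger_gap: 14.3
finger_force: 107.7
t: 54.78
eef_pos: [450.3, 149.8, 214.7]
orientation: [[0.034, 0.999, -0.025], [0.865, -0.042, -0.5], [-0.501, -0.004, -0.866]]
force: [-0.7, -0.8, -2.4]
finger_gap: 14.1
finger_force: 107.7
[ 0.56999998  0.09948007  1.91760756 -0.4228534   1.45912717  0.73042095]
yel 128 66 [436.  78. 214.] gap 1.0
yel scene [((np.int64(279), np.int64(208)), 128)] side [((np.int64(227), np.int64(126)), 66)]
grn scene [((np.int64(260), np.int64(203)), 67)] side []
blu 74 45 [457.  71. 217.] gap 0.0
blu scene [((np.int64(271), np.int64(200)), 74), ((np.int64(283), np.int64(216)), 65)] side [((np.int64(239), np.int64(125)), 45)]
```

```bash
python3 -m crank '[[0.4,-0.02,0,0,0,-0.004,0],[1,-0.04,0,0,0,-0.01,0],[1.6,-0.07,0,0,0,-0.016,0],[2.2,-0.09,0,0,0,-0.023,0],[2.8,-0.12,0,0,0,-0.03,0],[3.4,-0.14,0,-0.0005,-0.001,-0.037,0],[4,-0.17,0,-0.0005,-0.0015,-0.044,0],[4.4,-0.18,0,-0.0005,-0.0015,-0.049,0],[4.4,-0.18,0,-0.0005,-0.0015,-0.049,0],[4.4,-0.18,0,-0.0005,-0.0015,-0.049,0]]';python3 tri.py
```

```text
t: 56.12
eef_pos: [449.8, 148.9, 165.9]
orientation: [[0.038, 0.999, -0.009], [0.989, -0.039, -0.139], [-0.14, -0.003, -0.99]]
force: [-0.3, 0.0, -1.7]
finger_gap: 14.3
finger_force: 107.7
yel 56 83 [432.  72. 142.] gap 5.0
yel scene [((np.int64(283), np.int64(231)), 56)] side [((np.int64(230), np.int64(159)), 83)]
grn scene [] side []
blu 41 47 [457.  72. 140.] gap 0.0
blu scene [((np.int64(271), np.int64(226)), 41)] side [((np.int64(221), np.int64(157)), 22), ((np.int64(241), np.int64(158)), 47)]
```

```bash
python3 -m crank '[[0.4,-0.02,0,0,-0.0015,0.0002,0],[0.8,-0.03,0,0,-0.003,0.0006,0],[1.2,-0.05,0,0,-0.0045,0.001,0],[1.6,-0.06,0,0,-0.006,0.002,0],[2,-0.08,0,0,-0.0078,0.005,0],[2.3,-0.09,0,0,-0.0093,0.0075,0],[2.6,-0.1,0,0,-0.0109,0.01,0],[2.9,-0.12,0,0,-0.0125,0.013,0],[3.2,-0.13,0,-0.0005,-0.0142,0.0165,0],[3.6,-0.14,0,-0.0005,-0.0166,0.0207,0]]';python3 tri.py
```

```text
t: 57.48
eef_pos: [449.1, 132.3, 186.6]
orientation: [[0.037, 0.999, 0.003], [0.984, -0.037, 0.175], [0.175, -0.004, -0.984]]
force: [-0.7, -0.5, -2.5]
finger_gap: 13.9
finger_force: 107.6
yel 53 102 [430.  39. 131.] gap 7.0
yel scene [((np.int64(293), np.int64(224)), 53)] side [((np.int64(234), np.int64(172)), 102)]
grn scene [] side []
blu scene [] side [((np.int64(223), np.int64(159)), 41), ((np.int64(248), np.int64(177)), 48)]
```

```bash
python3 -m crank '[[0.3,-0.01,0,0,-0.002,0.003,0],[0.65,-0.03,0,0,-0.0043,0.0066,0],[1,-0.04,0,-0.0003,-0.0067,0.0101,0],[1.5,-0.06,0,-0.0005,-0.0105,0.0148,0],[2,-0.08,0,-0.0006,-0.0143,0.0195,0],[2.5,-0.1,0,-0.0008,-0.0185,0.0238,0],[3,-0.12,0,-0.001,-0.0226,0.0282,0],[3.5,-0.14,0,-0.0012,-0.0272,0.0322,0],[4,-0.16,0,-0.0015,-0.0317,0.0362,0],[4,-0.16,0,-0.0015,-0.0317,0.0362,0]]';python3 tri.py
```

```text
t: 58.82
eef_pos: [448.0, 99.7, 222.5]
orientation: [[0.035, 0.999, 0.017], [0.865, -0.038, 0.5], [0.5, -0.002, -0.866]]
force: [-0.1, 0.4, -0.6]
finger_gap: 14.2
finger_force: 107.8
yel scene [] side []
grn scene [] side []
blu scene [((np.int64(310), np.int64(218)), 24)] side []
```

```bash
python3 -m crank '[[0.5,-0.02,0,0,-0.005,0.0035,0],[1,-0.04,0,-0.0003,-0.01,0.007,0],[1.5,-0.06,0,-0.0005,-0.015,0.0102,0],[2.4,-0.1,0,-0.001,-0.0243,0.0157,0],[2.4,-0.1,0,-0.001,-0.0243,0.0157,0],[2.4,-0.1,0,-0.001,-0.0243,0.0157,0],[2.4,-0.1,0,-0.001,-0.0243,0.0157,0]]';python3 tri.py;  python3 -m crank '[[2,0,0,0,0.002,0.01,0],[-1,0,0,0,0.01,0.03,0],[-4,0.1,0,0,0.04,0.08,0],[-6,0.2,0,0.001,0.07,0.1,0],[-8,0.3,0,0.002,0.1,0.1,0],[-8.4,0.34,0,0.002,0.14,0.1,0],[-8.4,0.34,0,0.002,0.16,0.1,0],[-8.4,0.34,0,0.002,0.16,0.1,0]]'; python3 tri.py
```

```text
t: 59.8
eef_pos: [446.7, 76.9, 238.5]
orientation: [[0.027, 0.999, 0.023], [0.743, -0.035, 0.668], [0.669, -0.001, -0.743]]
force: [-0.4, 0.1, -2.6]
finger_gap: 14.3
finger_force: 107.7
yel scene [] side []
grn scene [] side []
blu scene [] side []
t: 60.9
eef_pos: [447.7, 238.1, 337.7]
orientation: [[0.034, 0.999, -0.005], [0.999, -0.034, 0.001], [0.0, -0.005, -1.0]]
force: [0.2, 0.1, -1.1]
finger_gap: 14.1
finger_force: 107.8
yel scene [((np.int64(301), np.int64(224)), 37), ((np.int64(311), np.int64(225)), 17)] side []
grn scene [((np.int64(285), np.int64(216)), 39)] side []
blu scene [((np.int64(308), np.int64(218)), 66), ((np.int64(293), np.int64(220)), 47)] side []
```

```bash
python3 - <<'E'
from h import *
S=Cam("scene");P=S.plane([(301,224),(311,225),(285,216),(308,218),(293,220)],72);print((P-[444,-3,0]).round(0))
c=Cam("side");h=cv2.cvtColor(c.im,cv2.COLOR_BGR2HSV);m=(((h[...,0]<8)|(h[...,0]>172))&(h[...,1]>150)).astype(np.uint8)
for n,y,x in(("red",-3,444),):
    print(c.proj([(x-48,y-29,106),(x+48,y-29,106),(x+48,y+29,106)]).round(0))
k,l,st,ce=cv2.connectedComponentsWithStats(m);print(st[1:][st[1:,4]>100])
E
```

```text
[[-12.  -5.  72.]
 [-32. -14.  72.]
 [ 29.  -6.  72.]
 [-17. -28.  72.]
 [  8.  -6.  72.]]
[[223. 206.]
 [272. 197.]
 [263. 181.]]
[[ 368  179   40   29  433]
 [ 219  183   51   36 1190]]
```

```bash
python3 -m crank '[[0,0,-0.8,0.006,-0.02,0,0],[0,0,-2.2,0.02,-0.06,0,0],[0,0,-3.6,0.033,-0.1,0,0],[0,0,-5,0.047,-0.14,0,0],[0,0,-6.4,0.06,-0.185,0,0],[0,0,-7.8,0.073,-0.23,0,0],[0,0,-9.2,0.086,-0.27,0,0],[0,0,-10.6,0.1,-0.31,-0.02,0],[0,0,-12,0.113,-0.35,-0.04,0],[0,0,-13.4,0.126,-0.39,-0.06,0]]'|head -2;python3 -m crank '[[0,0,-1.4,0.01,-0.03,-0.02,0],[0,0,-2.8,0.02,-0.06,-0.04,0],[0,0,-3.65,0.0235,-0.0716,-0.07,0],[0,0,-3.65,0.0235,-0.0716,-0.08,0],[0,0,-3.65,0.0235,-0.0716,-0.08,0],[0,0,-3.65,0.0235,-0.0716,-0.08,0],[0,0,-3.65,0.0235,-0.0716,-0.08,0],[0,0,-3.65,0.0235,-0.0716,-0.08,0]]'; python3 tri.py
```

```text
t: 62.35
eef_pos: [573.8, -157.6, 277.9]
t: 63.35
eef_pos: [598.7, -225.0, 199.5]
orientation: [[0.999, 0.045, 0.001], [0.045, -0.999, 0.003], [0.002, -0.003, -1.0]]
force: [0.2, -0.1, -1.1]
finger_gap: 14.1
finger_force: 107.7
yel scene [((np.int64(301), np.int64(224)), 41), ((np.int64(311), np.int64(225)), 16)] side []
grn scene [((np.int64(284), np.int64(215)), 39)] side []
blu scene [((np.int64(308), np.int64(219)), 59), ((np.int64(293), np.int64(220)), 47)] side []
```

```bash
python3 -m crank '[[0,0,0.05,0,0.0005,-0.04,0],[0,0,0.05,0,0.0005,-0.08,0],[0,0,0.05,0,0.0005,-0.1,0],[0,0,0.05,0,0.0005,-0.1,0],[0,0,0.05,0,0.0005,-0.11,0],[0,0,0.05,0,0.0005,-0.12,0],[0,0,0.05,0,0.0005,-0.13,0],[0,0,0.05,0,0.0005,-0.13,0]]'|grep '^force\|pos'; python3 -m crank '[[0,0,0,0,0,-0.004,0],[0,0,0,0,0,-0.008,0],[0,0,0,0,0,-0.01,0],[0,0,0,0,0,-0.012,0],[0,0,0,0,0,-0.012,0]]'|grep '^force\|pos'; for i in 1 2 3; do python3 -m crank '[[0,0,0,0,0,-0.001,0],[0,0,0,0,0,-0.001,0],[0,0,0,0,0,-0.001,0]]'|grep '^force\|pos'; done
```

```text
eef_pos: [597.2, -224.4, 67.0]
force: [-0.3, -1.4, -1.3]
eef_pos: [598.1, -224.7, 56.1]
force: [0.5, -0.0, -1.1]
eef_pos: [598.2, -224.8, 55.3]
force: [0.3, -0.1, -2.2]
eef_pos: [598.5, -224.9, 54.8]
force: [-0.3, 0.9, 1.0]
eef_pos: [598.9, -224.8, 54.5]
force: [-0.1, 2.6, 6.5]
```

Contact on the floor. Ease off the pressure, release slowly and rise.

```bash
python3 -m crank '[[0,0,0,0,0,0.0012,0],[0,0,0,0,0,0.0012,0.1],[0,0,0,0,0,0.0012,0.16],[0,0,0,0,0,0.0012,0.19],[0,0,0,0,0,0.0012,0.22],[0,0,0,0,0,0.0012,0.26],[0,0,0,0,0,0.0012,0.32],[0,0,0,0,0,0.0012,0.4],[0,0,0,0,0,0.0012,0.5],[0,0,0,0,0,0.0012,0.55]]' 20; python3 -m crank '[[0,0,0,0,0,0,0.6],[0,0,0,0,0,0.01,0.6],[0,0,0,0,0,0.03,0.6],[0,0,0,0,0,0.07,0.6],[0,0,0,0,0,0.12,0.6],[0,0,0,-0.04,0,0.18,0.6],[0,0,0,-0.1,0,0.23,0.6],[0,0,0,-0.15,0,0.27,0.6],[0,0,0,-0.15,0,0.27,0.6],[0,0,0,-0.15,0,0.27,0.6]]'; python3 -m crank '[[0,0,0,0,0,0,0.6],[0,0,0,0,0,0,0.6],[0,0,0,0,0,0,0.6],[0,0,0,0,0,0,0.6]]'|head -2; python3 tri.py
python3 - <<'E'
from h import *
# wrist: where is the silver scoop & beads
c=Cam("wrist");h=cv2.cvtColor(c.im,cv2.COLOR_BGR2HSV)
a=.049;o=np.array([598.3-79*np.cos(a),-224.8-79*np.sin(a),4]);V=R.from_euler('z',a).apply([(40,39,70),(40,-39,70),(-50,-39,0),(-50,39,0)])+o
print("origin",o,"pred px",c.proj(V).round(0).tolist())
m=((h[...,1]<45)&(h[...,2]>110)).astype(np.uint8);k,l,st,ce=cv2.connectedComponentsWithStats(m)
u=c.proj([o+[0,0,3]])[0].astype(int);i=l[u[1],u[0]];print(u,i,st[i],h[u[1],u[0]])
for n,lo,hi in(("yel",23,36),("grn",40,85),("blu",105,125)):
    mm=((h[...,0]>=lo)&(h[...,0]<=hi)&(h[...,1]>120)&(h[...,2]>50)).astype(np.uint8);k,l,st,ce=cv2.connectedComponentsWithStats(mm)
    print(n,[(tuple((c.plane([ce[j]],75)[0,:2]-[444,-3]).round()),int(st[j,4])) for j in range(1,k) if 60<st[j,4]<2000])
E
```

```text
t: 67.45
eef_pos: [598.2, -224.8, 54.5]
orientation: [[0.999, 0.049, -0.0], [0.049, -0.999, 0.004], [-0.0, -0.004, -1.0]]
force: [1.0, -0.2, -0.6]
finger_gap: 47.2
finger_force: 0.0
t: 68.7
eef_pos: [448.3, -225.5, 328.8]
orientation: [[0.999, 0.048, 0.006], [0.048, -0.999, 0.0], [0.006, 0.0, -1.0]]
force: [0.2, -0.5, -0.6]
finger_gap: 51.5
finger_force: 0.0
t: 69.2
eef_pos: [448.4, -224.7, 323.6]
yel scene [((np.int64(301), np.int64(224)), 43), ((np.int64(311), np.int64(226)), 15)] side []
grn scene [((np.int64(285), np.int64(215)), 45)] side []
blu scene [((np.int64(308), np.int64(219)), 60), ((np.int64(293), np.int64(220)), 46)] side []
origin [ 519.39482053 -228.66945114    4.        ] pred px [[246.0, 76.0], [316.0, 76.0], [307.0, 148.0], [252.0, 148.0]]
[279 111] 29 [ 246   83   63   68 3992] [ 20   4 217]
yel [((np.float64(-10.0), np.float64(-4.0)), 113)]
grn [((np.float64(30.0), np.float64(-5.0)), 138)]
blu [((np.float64(10.0), np.float64(-4.0)), 161), ((np.float64(-27.0), np.float64(-3.0)), 156)]
```

```bash
python3 -m crank '[[0,0,0,-0.02,0.05,0.03,0.6],[0,0,0,-0.04,0.1,0.05,0.6],[0,0,0,-0.06,0.15,0.05,0.6],[0,0,0,-0.06,0.2,0.05,0.6],[0,0,0,-0.06,0.22,0.05,0.6],[0,0,0,-0.06,0.22,0.05,0.6],[0,0,0,-0.06,0.22,0.05,0.6],[0,0,0,-0.06,0.22,0.05,0.6]]'|head -2
python3 - <<'E'
from h import *
c=Cam("wrist");h=cv2.cvtColor(c.im,cv2.COLOR_BGR2HSV)
for n,lo,hi in(("yel",23,36),("grn",40,85),("blu",105,125)):
    mm=((h[...,0]>=lo)&(h[...,0]<=hi)&(h[...,1]>120)&(h[...,2]>50)).astype(np.uint8);k,l,st,ce=cv2.connectedComponentsWithStats(mm)
    print(n,[(tuple((c.plane([ce[j]],72)[0,:2]-[444,-3]).round()),int(st[j,4])) for j in range(1,k) if 40<st[j,4]<2000])
m=(((h[...,0]<8)|(h[...,0]>172))&(h[...,1]>150)).astype(np.uint8);k,l,st,ce=cv2.connectedComponentsWithStats(m)
j=1+np.argmax(st[1:,4]);x,y,w,hh=st[j][:4];print(st[j],c.plane([(x,y),(x+w,y+hh)],106).round(0))
E
```

```text
t: 70.35
eef_pos: [388.3, -5.7, 374.4]
yel [((np.float64(-11.0), np.float64(-5.0)), 147), ((np.float64(-40.0), np.float64(-12.0)), 113)]
grn [((np.float64(32.0), np.float64(-7.0)), 193)]
blu [((np.float64(9.0), np.float64(-6.0)), 192), ((np.float64(-25.0), np.float64(-15.0)), 197)]
[249  85  53  83 915] [[489.  29. 106.]
 [393. -41. 106.]]
```

```bash
python3 -c "
from bench import r;print(r.sign_off())"
```

```text
the job is handed in; nothing more can be done
None
```

The job is handed in at about 70 s of the 208 s allowed. My camera measurements show all three cups upright on their coasters, all five beads in the red cup, and the scoop released flat along the middle of the tray; the judge's verdict was not returned.

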